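Clear the jammed battery-pack feeder and dock the packs in a row

TASK

The orange battery pack is stuck crosswise in the throat of the feeder chute: push it back up the chute into the open hopper and then lift it out. Line up that pack and every blue pack lying on the desk mat in a neat side-by-side row on the dock shelf, each lying flat (either face up) and square in the middle of its own printed bay, starting at the green end with no empty bay between packs (any order). Leave the mouse, jar, keycap puller and game cases alone.

Things in the scene. Friction and masses are not known exactly. Their poses are not given: they have to be found in the camera images.
- chute: Grey and white battery-pack feeder, fixed, 245 mm long, 170 wide, 78 high. Origin on the desk under it; x runs level, uphill from outlet (x=-120 mm) to the hopper's back wall (x=+120); y across; z up. Floor: a ramp climbing 1 in 4, from height 15 mm at x=-120 to 50 at x=+20, then level hopper floor. From x=-20 to -62 mm the side walls (70 high) draw in from 160 to 44 mm apart.
- chute_throat (a point): Middle of the throat's floor at chute x = -90 mm, on the ramp surface, 22.5 mm above the desk; axes as the chute. The throat is 44 mm wide between walls 64 mm high above the desk, from x = -62 mm to the outlet at x = -120 mm, open above and at its outlet end: here fingertips can go in downhill of the stuck pack.
- chute_slot (a point): Point on the ramp under the middle of the cover, at chute x = -46 mm, 33.5 mm above the desk; axes as the chute. Two clear cover strips 3 mm thick, one each side, lie over the drawn-in walls from x = -78 to -25 mm, parallel to the ramp, 21 mm clear under them (tops up to 64 mm above the desk). The slot between them, along the centre line, is 38 mm wide, open above.
- chute_hopper (a point): Middle of the level hopper floor, chute x = +70 mm, 50 mm above the desk; axes as the chute. Level floor from x = +20 to +120 mm, 160 mm wide inside, walls 78 mm high above the desk, open above: a pack can be gripped here from above by its ends. Outside, the housing is a 170 mm wide box from x = -79 to +125 mm, from which the throat juts out.
- pack_j_center (a point): Orange battery pack, 60x34x16 mm, 70 g (+-1/3), loose. At first crosswise on the ramp (its length across the chute), caught by the drawn-in walls, middle about 38 mm downhill of the chute origin, both ends under the cover strips: it cannot slide down or be lifted, only go uphill; friction holds it on the ramp. Point: its centre, half-way up; x along its 60 mm length, y its width, z up.
- pack_a_center (a point): Blue battery pack on the desk mat, 60 x 34 x 16 mm, 70 g (may vary by a third), loose, same build as the orange one. Point: its centre, half-way up (8 mm above the face it lies on); x along its 60 mm length, y along its 34 mm width, z up out of its contact face. May be absent.
- pack_b_center (a point): Blue battery pack on the desk mat, 60 x 34 x 16 mm, 70 g (may vary by a third), loose, same build as the orange one. Point: its centre, half-way up (8 mm above the face it lies on); x along its 60 mm length, y along its 34 mm width, z up out of its contact face. May be absent.
- pack_c_center (a point): Blue battery pack on the desk mat, 60 x 34 x 16 mm, 70 g (may vary by a third), loose, same build as the orange one. Point: its centre, half-way up (8 mm above the face it lies on); x along its 60 mm length, y along its 34 mm width, z up out of its contact face. May be absent.
- pack_d_center (a point): Blue battery pack on the desk mat, 60 x 34 x 16 mm, 70 g (may vary by a third), loose, same build as the orange one. Point: its centre, half-way up (8 mm above the face it lies on); x along its 60 mm length, y along its 34 mm width, z up out of its contact face. May be absent.
- dock: Low aluminium dock shelf, fixed to the desk, 150 mm deep (x) and 252 mm long (y); origin on the desk under its middle, z up. Its flat deck is 30 mm above the desk and carries five printed rectangular bays side by side along y, 43 mm apart, each for one pack with the pack's length along the dock's x axis. An 8 mm thick cheek, 44 mm high above the desk, closes each end: the one at +y is green, the one at -y bare metal; front and back are open.
- bay1 (a point): Middle of bay 1 on the dock's deck surface (30 mm above the desk), the bay beside the green end cheek. Axes as the dock.
- bay2 (a point): Middle of bay 2 on the dock's deck surface (30 mm above the desk), 43 mm from bay 1 towards the bare-metal end. Axes as the dock.
- bay3 (a point): Middle of bay 3 on the dock's deck surface (30 mm above the desk), 86 mm from bay 1 towards the bare-metal end, over the dock's origin. Axes as the dock.
- bay4 (a point): Middle of bay 4 on the dock's deck surface (30 mm above the desk), 129 mm from bay 1 towards the bare-metal end. Axes as the dock.
- bay5 (a point): Middle of bay 5 on the dock's deck surface (30 mm above the desk), 172 mm from bay 1 towards the bare-metal end. Axes as the dock.
- mat_center (a point): Middle of the thin grey desk mat, 340 x 340 mm, flat on the desk (desk height, look only). It lies square to the world axes; x away from the robot. The blue packs start on it, and a pack may be parked on it for a while.
- mouse: Bystander: matte black mouse, 105 x 60 x 34 mm, loose; origin under its middle. Leave alone.
- jar: Bystander: lidded glass jar, 60 mm across, 75 mm high, loose; origin under its middle. Leave alone.
- puller: Bystander: red hard silicone keycap puller, about 90 x 18 x 14 mm, loose; origin under it. Leave alone.
- case1: Bystander: lower of two stacked plastic game cases, 135 x 190 x 15 mm, loose; origin under its middle. Leave alone.
- case2: Bystander: upper game case, same size; origin under its middle. Leave alone.
Things that resemble listed ones, but are neither listed nor needed, are in the scene too. What is shaped like the part that bears pack_d_center but purple or red is not meant. Leave any yellow look-alike of the part that bears pack_c_center alone.

How it is judged (in metres and radians):
On the way, in this order (a step that is already met when the one before it is completed fails the run):
1. the orange pack has been moved back up the chute, clear of the cover strips, and still lies in the chute (x of pack_j_center in the frame of chute between 0.01 and 0.12 m and y of pack_j_center in the frame of chute between -0.08 and 0.08 m and z of pack_j_center in the frame of chute below 0.07 m), for 0.2 s.
2. the orange pack has been lifted out above the hopper walls (z of pack_j_center in the frame of chute above 0.095 m), for 0.1 s.
At the end, for the whole second after the job is handed in: Every pack present lies flat, either face up, on the dock's deck (within 6 mm in height, tilt under 0.12 rad), its centre within 10 mm of the middle of a bay, its length within 0.14 rad of the dock's x axis; the packs fill the bays from bay 1 (green end) on with none left empty between them ((horizontal distance between pack_j_center and bay1 below 0.01 m or (horizontal distance between pack_j_center and bay2 below 0.01 m and horizontal distance between any of pack_a_center, pack_b_center, pack_c_center, pack_d_center and bay1 below 0.01 m) or (horizontal distance between pack_j_center and bay3 below 0.01 m and horizontal distance between any of pack_a_center, pack_b_center, pack_c_center, pack_d_center and bay2 below 0.01 m) or (horizontal distance between pack_j_center and bay4 below 0.01 m and horizontal distance between any of pack_a_center, pack_b_center, pack_c_center, pack_d_center and bay3 below 0.01 m) or (horizontal distance between pack_j_center and bay5 below 0.01 m and horizontal distance between any of pack_a_center, pack_b_center, pack_c_center, pack_d_center and bay4 below 0.01 m)) and angle between the x axis of each of pack_j_center, pack_a_center, pack_b_center, pack_c_center, pack_d_center and the x axis of dock, either way round below 0.14 rad and (angle between pack_j_center's own z axis and vertical below 0.12 rad or angle between pack_j_center's own z axis and vertical above 3.02 rad) and z of pack_j_center in the frame of dock between 0.032 and 0.044 m and (horizontal distance between pack_a_center and bay1 below 0.01 m or (horizontal distance between pack_a_center and bay2 below 0.01 m and horizontal distance between any of pack_j_center, pack_b_center, pack_c_center, pack_d_center and bay1 below 0.01 m) or (horizontal distance between pack_a_center and bay3 below 0.01 m and horizontal distance between any of pack_j_center, pack_b_center, pack_c_center, pack_d_center and bay2 below 0.01 m) or (horizontal distance between pack_a_center and bay4 below 0.01 m and horizontal distance between any of pack_j_center, pack_b_center, pack_c_center, pack_d_center and bay3 below 0.01 m) or (horizontal distance between pack_a_center and bay5 below 0.01 m and horizontal distance between any of pack_j_center, pack_b_center, pack_c_center, pack_d_center and bay4 below 0.01 m)) and (angle between pack_a_center's own z axis and vertical below 0.12 rad or angle between pack_a_center's own z axis and vertical above 3.02 rad) and z of pack_a_center in the frame of dock between 0.032 and 0.044 m and (horizontal distance between pack_b_center and bay1 below 0.01 m or (horizontal distance between pack_b_center and bay2 below 0.01 m and horizontal distance between any of pack_j_center, pack_a_center, pack_c_center, pack_d_center and bay1 below 0.01 m) or (horizontal distance between pack_b_center and bay3 below 0.01 m and horizontal distance between any of pack_j_center, pack_a_center, pack_c_center, pack_d_center and bay2 below 0.01 m) or (horizontal distance between pack_b_center and bay4 below 0.01 m and horizontal distance between any of pack_j_center, pack_a_center, pack_c_center, pack_d_center and bay3 below 0.01 m) or (horizontal distance between pack_b_center and bay5 below 0.01 m and horizontal distance between any of pack_j_center, pack_a_center, pack_c_center, pack_d_center and bay4 below 0.01 m)) and (angle between pack_b_center's own z axis and vertical below 0.12 rad or angle between pack_b_center's own z axis and vertical above 3.02 rad) and z of pack_b_center in the frame of dock between 0.032 and 0.044 m and (horizontal distance between pack_c_center and bay1 below 0.01 m or (horizontal distance between pack_c_center and bay2 below 0.01 m and horizontal distance between any of pack_j_center, pack_a_center, pack_b_center, pack_d_center and bay1 below 0.01 m) or (horizontal distance between pack_c_center and bay3 below 0.01 m and horizontal distance between any of pack_j_center, pack_a_center, pack_b_center, pack_d_center and bay2 below 0.01 m) or (horizontal distance between pack_c_center and bay4 below 0.01 m and horizontal distance between any of pack_j_center, pack_a_center, pack_b_center, pack_d_center and bay3 below 0.01 m) or (horizontal distance between pack_c_center and bay5 below 0.01 m and horizontal distance between any of pack_j_center, pack_a_center, pack_b_center, pack_d_center and bay4 below 0.01 m)) and (angle between pack_c_center's own z axis and vertical below 0.12 rad or angle between pack_c_center's own z axis and vertical above 3.02 rad) and z of pack_c_center in the frame of dock between 0.032 and 0.044 m and (horizontal distance between pack_d_center and bay1 below 0.01 m or (horizontal distance between pack_d_center and bay2 below 0.01 m and horizontal distance between any of pack_j_center, pack_a_center, pack_b_center, pack_c_center and bay1 below 0.01 m) or (horizontal distance between pack_d_center and bay3 below 0.01 m and horizontal distance between any of pack_j_center, pack_a_center, pack_b_center, pack_c_center and bay2 below 0.01 m) or (horizontal distance between pack_d_center and bay4 below 0.01 m and horizontal distance between any of pack_j_center, pack_a_center, pack_b_center, pack_c_center and bay3 below 0.01 m) or (horizontal distance between pack_d_center and bay5 below 0.01 m and horizontal distance between any of pack_j_center, pack_a_center, pack_b_center, pack_c_center and bay4 below 0.01 m)) and (angle between pack_d_center's own z axis and vertical below 0.12 rad or angle between pack_d_center's own z axis and vertical above 3.02 rad) and z of pack_d_center in the frame of dock between 0.032 and 0.044 m); the robot touches nothing.
It fails at once if the mouse is displaced by more than 3 cm (distance of mouse from where it was at the start of the episode above 0.03 m).
It fails at once if the jar is displaced by more than 3 cm (distance of jar from where it was at the start of the episode above 0.03 m).
It fails at once if the keycap puller is displaced by more than 3 cm (distance of puller from where it was at the start of the episode above 0.03 m).
It fails at once if the lower game case is displaced by more than 3 cm (distance of case1 from where it was at the start of the episode above 0.03 m).
It fails at once if the upper game case is displaced by more than 3 cm (distance of case2 from where it was at the start of the episode above 0.03 m).
Of pack_a, pack_b, pack_c, pack_d only 2 to 4 are there at a start; the rules pass over those that are not, and their reading is None.
At some moment in a run one of pack_a, pack_b, pack_c, pack_d may be knocked a few centimetres aside while the robot is not near it.
Once in a run the grip may slacken for a moment while it holds something.
It also fails if it takes over 210 s, if anything falls off the work surface, if the arm or the gripper's body presses on something with over 40 N, if the wrist force passes 120 N, or if a joint passes its speed limit or range.

ROBOT

A 6-joint arm with a two-finger parallel gripper is mounted at the origin on the work surface. World frame = base frame: x ahead of the robot, y to its left, z up, the work surface at z = 0. Lengths are in mm, angles in degrees, forces in N, time in s.
With the tool pointing down it reaches from about 300 to 850 mm from the base axis. Payload 4.2 kg.
Tool frame: the origin (TCP) lies on the centre line of the jaws, within the pads' length; the fingertips stand env.nose_length ahead of it and the grasp point (between the pads) lies 2 mm behind it (env.nose_length is the distance from the TCP to the fingertips, in mm); z points along the fingers, y is the direction in which the jaws open and shut (so a half turn about z gives the same grasp; the last joint's range is limited). The gripper opens to 91 mm and grips with 3 to 60 N. Pads are 32 mm wide; open, the fingers measure 118 mm over their backs; the gripper's body (76 mm by 178 mm) begins 60 mm behind the grasp point.
Start: joints at [71.562, 18.312, 89.639, -0, 72.044, -1.146], TCP at [170.914, 549.026, 230.976] pointing down, gripper open.
Joint ranges: [-177.97, 177.97], [-48.28, 115.42], [12.27, 149.76], [-77.06, 257.06], [2.81, 150.46], [-146.56, 146.56]. Speed limits (degrees/s): [147.25, 147.25, 180, 180, 180, 180].

INTERFACE

Orientations are given as [roll, pitch, yaw] about the fixed x, y, z axes, in that order (R = Rz(yaw) Ry(pitch) Rx(roll)).
In Python, from workcell import env gives the robot as it stands. The module is installed in compiled form; this text tells all that it offers.
- The arm moves only by the tool jog_arm, never from a script. Its argument "deltas" is a list that holds one entry, the list of rows, each a list of 5 numbers: the shift along the tool's x, y, z in m, then the turn about the tool's z in degrees, then the finger opening in m, from 0 to 0.0912. A call has 1 to 20 rows; each row is the pose to reach, as a shift and turn from the pose commanded when the call began, along the tool's axes at that moment; what a row does not reach only later rows make up. A row lasts 1/12 s, in which the tool goes at most 41.7 mm and 7.16 degrees, less where a joint would pass 70% of its speed; a pose out of reach is approached as far as the arm can. A call with a gripper value outside its range is refused whole. The fingers move at their own pace and stop on an object; "grip_force" is the grip in N (left out, the last holds). Time passes only in rows, so rows that repeat a pose let the fingers close. It gives the time, the measured TCP pose, the force and the opening at its end, in the units of the state.
- env.state(): the state, without advancing time (a new reading comes with each control period).
- env.grab_frame(name): name is "scene" or "top"; returns the picture (420x560x3 uint8, red, green, blue); there is no depth.
- env.camera_params(name): a dict with "fx", "fy", "cx", "cy" (pixels), "xyz" and "orientation" of the camera in the world. Camera axes: x right, y down, z forward; pixel columns grow to the right and rows downward; lengths in mm; the calibration is good to about 2 mm. A picture is of the moment at which its call begins. camera_params takes no time and is no camera call.
- env.job_done(): hands the job in, once; it reports no verdict.
Trained networks look in the newest picture that a camera, given by its name, has taken for a name from the list of things; names that differ only in an ending like _2 or _b are one class to them, and where a whole thing is asked for, a point or a joint stands for the part that bears it (a point fixed in the world has none). Each returns a list of dicts, best first, with "conf" (0 to 1); they miss things now and then, are a little off and sometimes report something else, mostly with a low value. They report only what shows in the picture. A call takes as long as a camera call. They do not tell look-alikes from the thing itself.
- env.look_for(camera, label): "xyz" ([x, y, z] in mm, in world coordinates, good to about 4 mm: the middle of the surface that is visible of it).
The state is a dict: "time_s": time; "qpos": joint angles; "qvel": joint speeds; "effort": joint torques, N m; "ee_pos": TCP position; "ee_rot": TCP orientation; "force": force on the tool from outside, world axes, zero at the start; "torque": the same for the moment, N m; "gripper_width": finger opening in mm.
Only numpy, scipy, OpenCV 4.12 (cv2) and the standard library are available. Lean on these libraries where they do the work, as an engineer would, in place of code of your own. Each camera call takes 0.05 s, during which the arm holds its last target.

## Working session

There is one attempt and no reset: what is moved stays moved. The work goes in short steps, Python scripts to look and compute and a tool call to move; the robot and the scene stay as the last step left them, time stands still between calls to the robot, and variables do not carry over. Pictures are saved under pics/ and viewed, and the job is handed in when it is done.

Besides the shell and the picture viewer there is one more tool, called after "Call:" as name(argument=value, ...), one argument or row to a line, values as JSON. jog_arm: Moves the arm, as the interface text tells. Its arguments: {"type":"object","properties":{"deltas":{"type":"array"},"grip_force":{"type":"number"}},"required":["deltas"]}

```bash
mkdir -p pics; ls; python3 - <<'E'
from workcell import env
import cv2
for n in ("scene","top"):
    im=env.grab_frame(n); cv2.imwrite(f"pics/{n}0.png",im[:,:,::-1])
    print(n,env.camera_params(n))
print(env.state(), env.nose_length)
E
```

```text
pics
scene {'fx': 410.65224115559397, 'fy': 410.65224115559397, 'cx': 284.6226330514384, 'cy': 204.1878642283384, 'xyz': array([ 968.45376777, -588.55412605,  610.63310689]), 'orientation': array([-126.58991845,   -1.28724408,   36.59930708])}
top {'fx': 494.40142988854495, 'fy': 494.40142988854495, 'cx': 291.01172098492077, 'cy': 205.62768631765007, 'xyz': array([ 392.557655  ,    5.32929228, 1166.46497945]), 'orientation': array([-1.71550132e+02,  6.77412397e-02, -9.10437220e+01])}
{'time_s': 0.1, 'qpos': array([ 7.15636815e+01,  1.83460308e+01,  8.96985533e+01, -3.32125926e-04,
        7.20426035e+01, -1.14661659e+00]), 'qvel': array([-0.07043722, -0.10874145, -0.21148851,  0.04151792,  0.01078039,
       -0.0616504 ]), 'effort': array([ 2.80883005e-04, -4.13327193e+01, -2.32512474e+01,  7.30722374e-02,
        4.22228209e-02, -4.40405609e-05]), 'ee_pos': array([170.7687528 , 548.62346575, 230.22969165]), 'ee_rot': array([-1.79912824e+02, -1.42897390e-03,  1.62710400e+02]), 'force': array([-0.69100887,  0.19287091, -0.69511259]), 'torque': array([-0.00033706, -0.00802643,  0.03383055]), 'gripper_width': 91.2439697716376} 17.0
```

View pics/scene0.png

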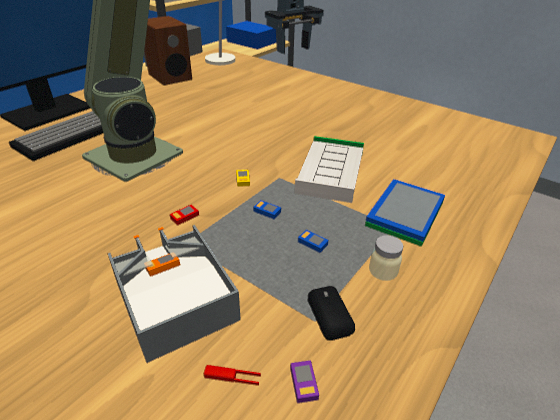

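View pics/top0.png

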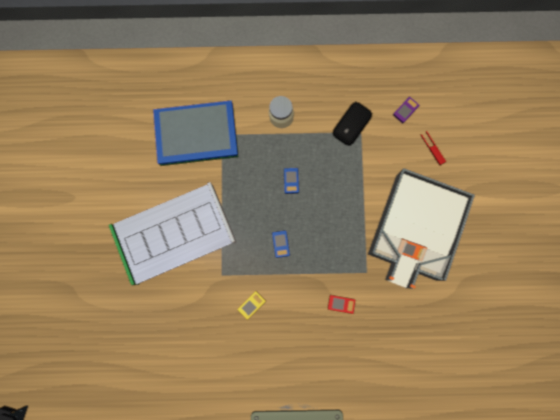

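The top view shows two blue packs on the mat, at (291,181) and (281,244). The orange pack is in the chute at (411,250) and the dock is at (172,232). The look-alikes are yellow (251,305), red (342,304) and purple (406,110). The blue-edged game case is at (196,131).

```bash
cat > h.py <<'E'
from workcell import env
import numpy as np, cv2
from scipy.spatial.transform import Rotation as Ro
def cam(n):
    p=env.camera_params(n); R=Ro.from_euler('xyz',p['orientation'],degrees=True).as_matrix()
    K=np.array([[p['fx'],0,p['cx']],[0,p['fy'],p['cy']],[0,0,1]]); return K,R,np.array(p['xyz'])
def px2w(n,uv,z):
    K,R,c=cam(n); uv=np.atleast_2d(uv).astype(float)
    d=np.c_[uv,np.ones(len(uv))]@np.linalg.inv(K).T@R.T
    return c+d*((z-c[2])/d[:,2])[:,None]
def w2px(n,P):
    K,R,c=cam(n); q=(np.atleast_2d(P)-c)@R@K.T; return q[:,:2]/q[:,2:]
def shot(n,f):
    im=env.grab_frame(n)[:,:,::-1].copy(); cv2.imwrite(f"pics/{f}.png",im); return im
def crop(im,f,c,r,s):
    u,v=c; a=im[max(0,v-r):v+r,max(0,u-r):u+r]; cv2.imwrite(f"pics/{f}.png",cv2.resize(a,None,fx=s,fy=s,interpolation=cv2.INTER_CUBIC))
E
python3 - <<'E'
from h import *
im=cv2.imread('pics/top0.png')
crop(im,'c_packs',(286,212),45,6)
crop(im,'c_dock',(172,232),65,6)
crop(im,'c_chute',(420,230),65,6)
for l in ["pack_a_center","pack_j_center","dock","chute"]:
  for n in ("top","scene"):
    print(l,n,[(d['xyz'].round() if hasattr(d['xyz'],'round') else d['xyz'],round(d['conf'],2)) for d in env.look_for(n,l)])
E
```

```text
pack_a_center top []
pack_a_center scene [([545.6, -302.9, 51.9], 0.46)]
pack_j_center top [([453.5, -269.5, 55.2], 0.7)]
pack_j_center scene [([464.8, -265.7, 49.8], 0.84), ([513.6, 251.3, 30.7], 0.7), ([545.5, -303.2, 52.2], 0.2)]
dock top [([498.6, 277.7, 29.4], 0.87), ([502.4, -291.3, 44.6], 0.48)]
dock scene [([512.7, 248.2, 34.1], 0.79), ([480.5, 21.6, 16.4], 0.4)]
chute top [([504.1, -291.6, 48.8], 0.76)]
chute scene [([542.2, -305.6, 49.4], 0.56), ([590.0, -37.3, -1.8], 0.16)]
```

View pics/c_packs.png

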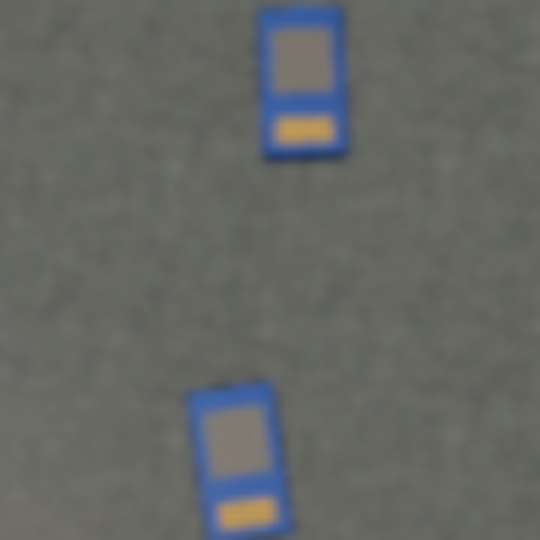

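View pics/c_dock.png

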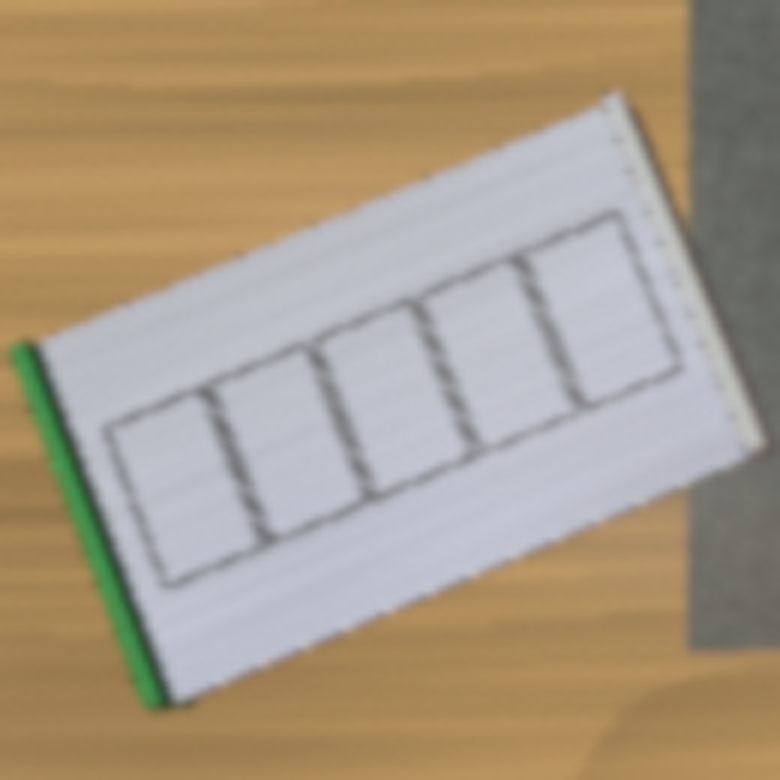

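View pics/c_chute.png

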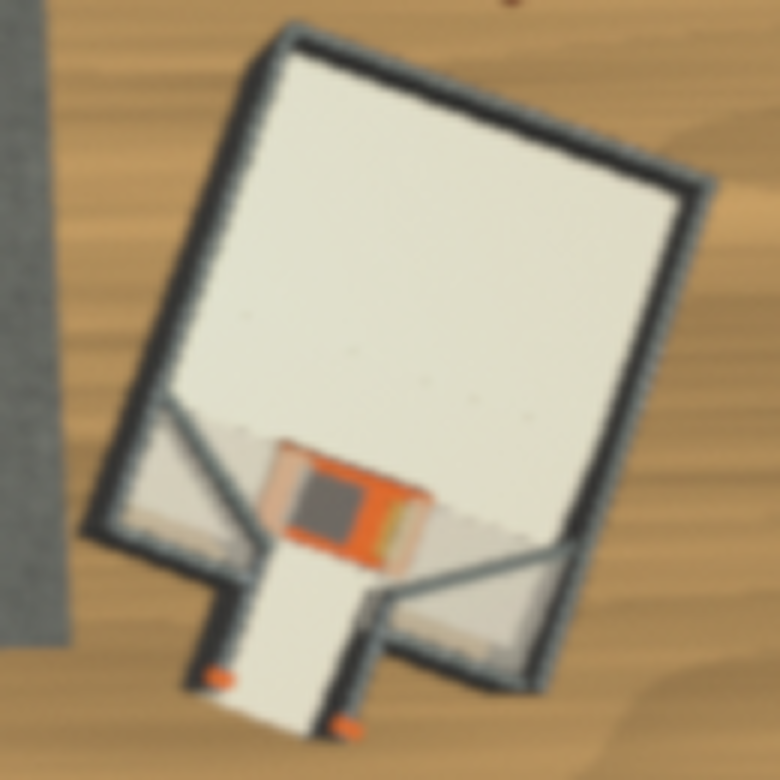

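The crops confirm two blue packs with gold contacts, both on the mat. The dock's bay grid corners and the chute rim corners are clear. Next I'll measure the poses.

```bash
cat >> h.py <<'E'
def unc(pts,off,s=6): return (np.array(pts,float)+.5)/s-.5+np.array(off)
def fit2d(model,world):
    # rigid 2D: world = R model + t
    m=np.array(model,float);w=np.array(world,float)[:,:2];mc=m.mean(0);wc=w.mean(0)
    a=m-mc;b=w-wc; th=np.arctan2((a[:,0]*b[:,1]-a[:,1]*b[:,0]).sum(),(a*b).sum())
    R=np.array([[np.cos(th),-np.sin(th)],[np.sin(th),np.cos(th)]]);t=wc-R@mc
    return t,np.degrees(th),(w-(m@R.T+t))
def blue(n,im,z=16,big=60):
    hsv=cv2.cvtColor(im,cv2.COLOR_BGR2HSV); m=cv2.inRange(hsv,(105,110,60),(122,255,255))
    m=cv2.morphologyEx(m,cv2.MORPH_CLOSE,np.ones((5,5)))
    out=[]
    for c in cv2.findContours(m,cv2.RETR_EXTERNAL,cv2.CHAIN_APPROX_NONE)[0]:
        if cv2.contourArea(c)<big: continue
        w=px2w(n,c[:,0,:],z)[:,:2].astype(np.float32)
        r=cv2.minAreaRect(w); (cx,cy),(a,b),t=r
        L=t if a>b else t+90
        out.append((np.round([cx,cy],1),np.round(sorted((a,b)),1),round((L+90)%180-90,1),c[:,0].mean(0).round()))
    return out
E
python3 - <<'E'
from h import *
im=cv2.imread('pics/top0.png')
# dock; +y dock to green
off=(107,167)
w=px2w('top',unc([(107,427),(165,587),(682,370),(617,212)],off),30)
print(w.round(1), np.linalg.norm(np.diff(w,axis=0),axis=1))
q=unc([(40,345),(175,705),(107,427),(165,587),(682,370),(617,212)],off)
L=np.linalg.norm(w[0]-w[1])/2; H=np.linalg.norm(w[1]-w[2])/2
print(fit2d([(L,H),(-L,H),(-L,-H),(L,-H)],w))
# chute rim
off=(355,165)
w=px2w('top',unc([(290,24),(713,183),(545,690),(88,530)],off),78)
print(w.round(1),np.linalg.norm(np.diff(w,axis=0),axis=1))
print(fit2d([(125,85),(125,-85),(-79,-85),(-79,85)],w))
for z,n in((16,'top'),):
  print(*blue(n,im,z),sep='\n')
print(w2px('scene',[[0,0,0],[500,280,30]]))
E
```

```text
[[493.7 388.5  30. ]
 [432.2 364.5  30. ]
 [511.6 167.9  30. ]
 [573.6 193.3  30. ]] [ 65.96694459 212.02341023  67.00028111]
(array([502.77584817, 278.54038743]), np.float64(22.09563151929399), array([[ 0.21407973, -0.67664149],
       [-0.11091102,  0.13943725],
       [-0.49370504, -0.01553122],
       [ 0.39053633,  0.55273547]]))
[[ 633.9 -249.6   78. ]
 [ 570.6 -403.8   78. ]
 [ 385.4 -329.4   78. ]
 [ 446.2 -166.1   78. ]] [166.66218483 199.5802049  174.29222741]
(array([ 487.72363744, -278.48568104]), np.float64(-22.302790896343286), array([[-1.75074845, -2.34644063],
       [-0.5612899 ,  0.77338477],
       [ 2.98771596, -2.23438278],
       [-0.67567762,  3.80743865]]))
(array([475. ,  29.6]), array([32.3, 58.6]), 7.4, array([281., 246.]))
(array([623.8,   2.5]), array([33.2, 60.4]), -0.9, array([291., 180.]))
(array([746.9, 231. ]), array([136.3, 190.6]), -84.2, array([195., 132.]))
[[134.1286993  155.17583974]
 [331.3012897  163.01909491]]
```

```bash
cat >> h.py <<'E'
CH=(487.7,-278.5,-22.3); DK=(502.8,278.5,22.1)
def tr(F,p):
    p=np.atleast_2d(np.array(p,float)); x,y,t=F; t=np.radians(t); o=p.copy()
    o[:,0]=x+np.cos(t)*p[:,0]-np.sin(t)*p[:,1]; o[:,1]=y+np.sin(t)*p[:,0]+np.cos(t)*p[:,1]; return o
def over(im,n,chains,f,c,r,s):
    u,v=c; x0,y0=max(0,u-r),max(0,v-r); a=cv2.resize(im[y0:v+r,x0:u+r],None,fx=s,fy=s,interpolation=cv2.INTER_CUBIC)
    for P,col in chains:
        q=((w2px(n,P)-(x0,y0)+.5)*s-.5); cv2.polylines(a,[np.int32(q.round())],False,col,1,cv2.LINE_AA)
    cv2.imwrite(f'pics/{f}.png',a)
def chs(F=None):
    F=F or CH
    return [(tr(F,[(125,85,78),(125,-85,78),(-79,-85,78),(-79,85,78),(125,85,78)]),(255,0,255)),
     (tr(F,[(20,80,50),(120,80,50),(120,-80,50),(20,-80,50)]),(0,200,0)),
     (tr(F,[(-62,22,64),(-120,22,64)]),(255,0,0)),(tr(F,[(-62,-22,64),(-120,-22,64)]),(255,0,0)),(tr(F,[(-120,22,15),(-120,-22,15)]),(255,0,0))]
def box(x,y,yaw,z0,z1=None,l=30,w=17):
    return (tr((x,y,yaw),[(l,w,z0),(l,-w,z0),(-l,-w,z0),(-l,w,z0),(l,w,z0)]),(0,255,255))
def dks():
    return [(tr(DK,[(33,y+20,30),(33,y-20,30),(-33,y-20,30),(-33,y+20,30),(33,y+20,30)]),(0,0,255)) for y in (86,43,0,-43,-86)]
E
python3 - <<'E'
from h import *
for n,c1,c2 in (('top',(420,230),(220,210)),('scene',(175,280),(300,200))):
    im=cv2.imread(f'pics/{n}0.png')
    over(im,n,chs(),f'ov_ch_{n}',c1,70,5)
    over(im,n,dks()+[box(475,29.6,7.4,16),box(623.8,2.5,-.9,16)],f'ov_dk_{n}',c2,100,4)
a=[cv2.imread(f'pics/ov_ch_{n}.png') for n in('top','scene')]
cv2.imwrite('pics/ov_ch.png',cv2.resize(np.hstack(a),(800,int(800*a[0].shape[0]/(a[0].shape[1]+a[1].shape[1])))))
E
```

```text
(no output)
```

View pics/ov_ch_top.png

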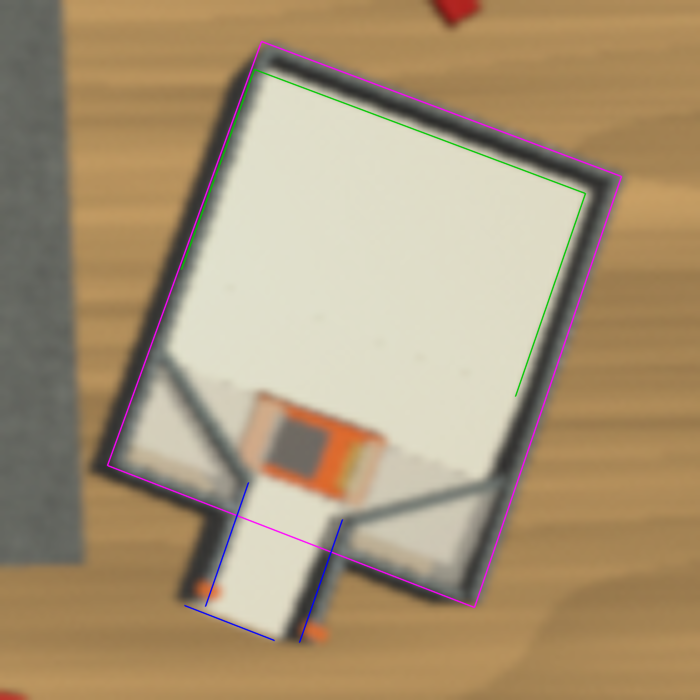

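View pics/ov_ch_scene.png

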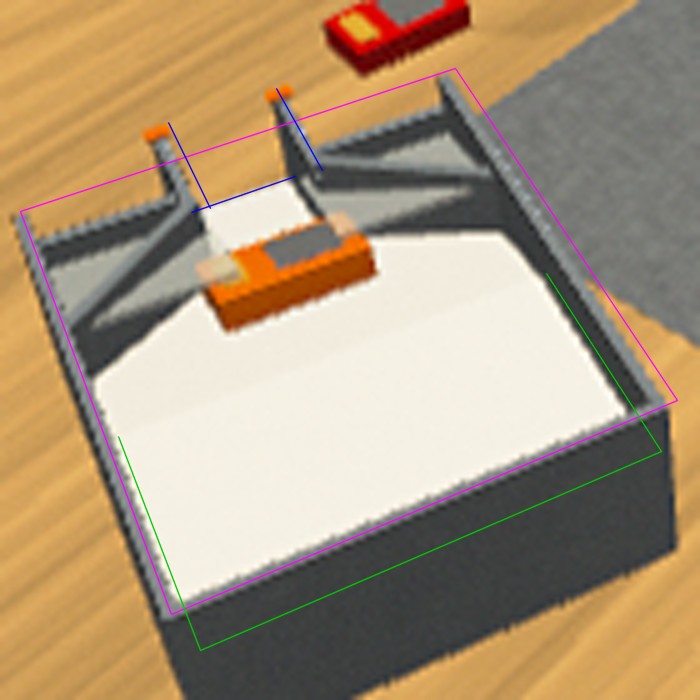

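View pics/ov_dk_scene.png

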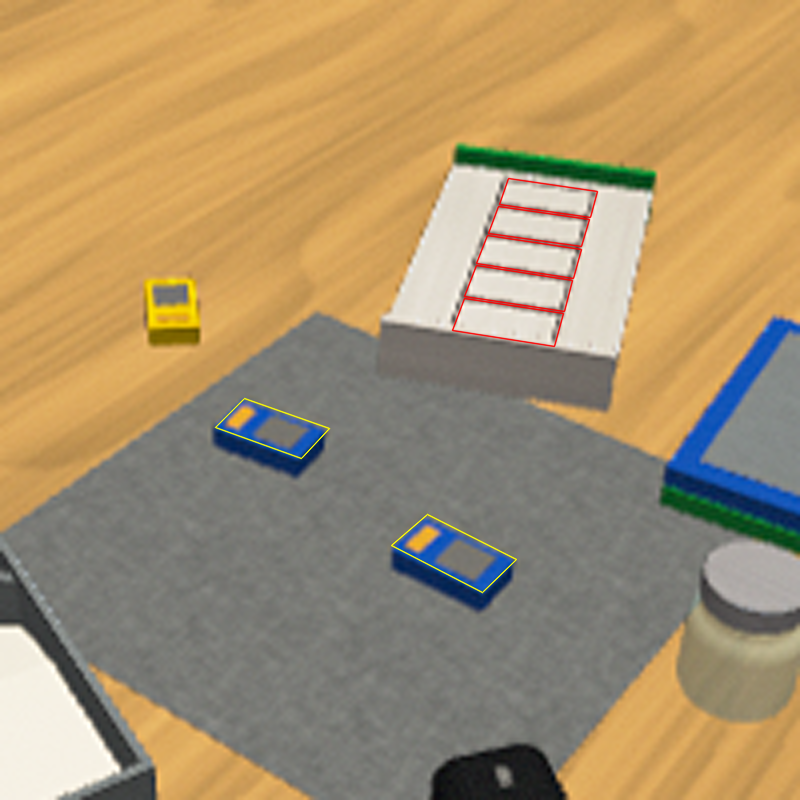

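The dock and pack overlays match in both cameras. The chute overlay is off because I misread its left rim, so I'll refit it with features from both cameras.

```bash
python3 - <<'E'
from h import *
from scipy.optimize import least_squares
T=[((120,-80,50),(680,203)),((125,-85,78),(714,180)),((-120,-22,15),(310,738)),((125,85,78),(293,25))]
S=[((125,-85,78),(168,615)),((125,85,78),(667,408)),((-120,-22,15),(195,210)),((-120,22,15),(297,178))]
tp=unc([b for a,b in T],(355,165)); sp=unc([b for a,b in S],(105,210),5)
def f(p):
    return np.r_[(w2px('top',tr(p,[a for a,b in T]))-tp).ravel(),(w2px('scene',tr(p,[a for a,b in S]))-sp).ravel()]
r=least_squares(f,CH,loss='soft_l1'); print(r.x, f(r.x).reshape(-1,2).round(1))
F=tuple(r.x)
for n,c1 in (('top',(420,230)),('scene',(175,280))):
    im=cv2.imread(f'pics/{n}0.png')
    s=np.hypot(1,.25)
    P=tr(F,[(-38+a*17,b,40.5+16+a*17/4-8*0-8.0) for a,b in((1,30),(1,-30),(-1,-30),(-1,30),(1,30))])
    over(im,n,chs(F)+[(P,(255,255,0))],f'ov_ch2_{n}',c1,70,5)
E
```

```text
[ 487.95687445 -279.74849576  -22.7909301 ] [[-0.5  0. ]
 [ 1.1  0.6]
 [-1.8 -0.1]
 [-0.5 -1.1]
 [-0.7  0.3]
 [ 1.2 -0.5]
 [-0.8  0.5]
 [-0.4 -0.1]]
```

View pics/ov_ch2_top.png

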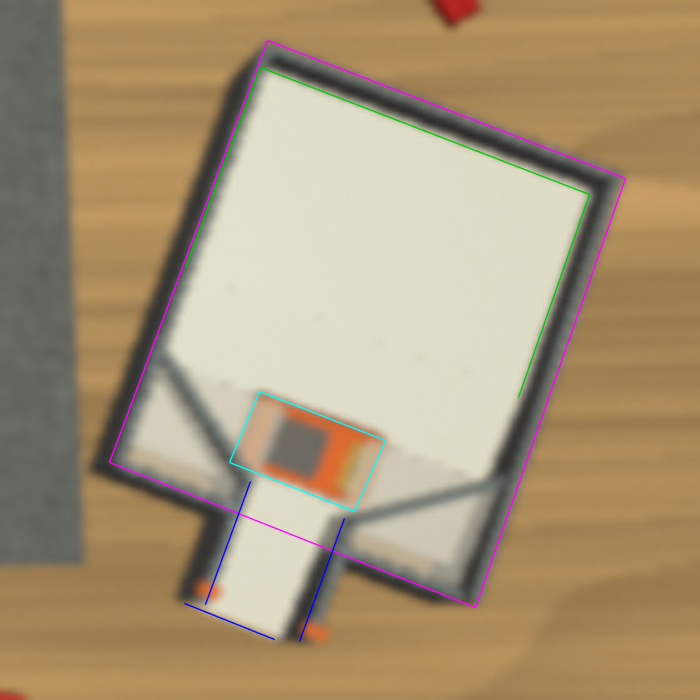

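View pics/ov_ch2_scene.png

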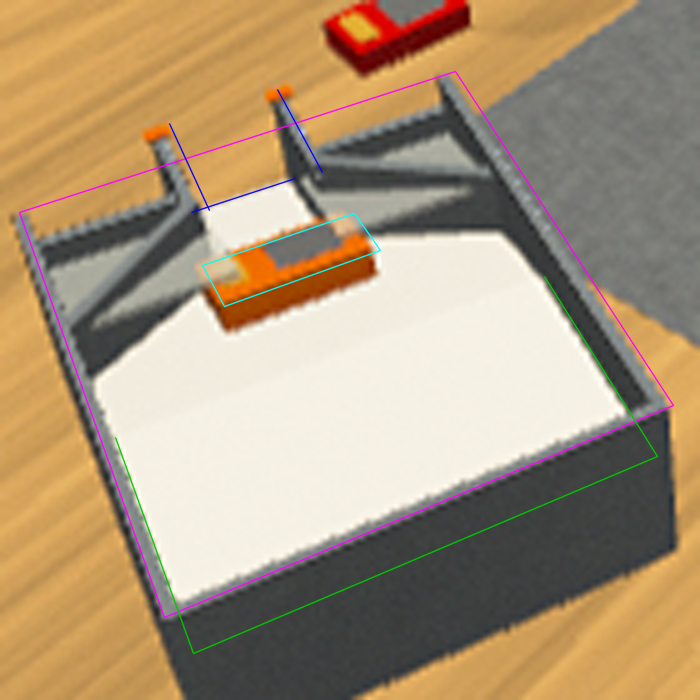

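```bash
python3 - <<'E'
from h import *
from scipy.optimize import least_squares
T=[((120,-80,50),(680,203)),((125,-85,78),(714,180)),((-120,-22,15),(310,738)),((125,85,78),(293,25))]
S=[((125,-85,78),(168,615)),((125,85,78),(667,408)),((-120,22,15),(297,178))]
tp=unc([b for a,b in T],(355,165)); sp=unc([b for a,b in S],(105,210),5)
def f(p):
    return np.r_[(w2px('top',tr(p[:3],[a for a,b in T]))-tp+p[3:5]).ravel(),(w2px('scene',tr(p[:3],[a for a,b in S]))-sp+p[5:7]).ravel(),p[3:]*.7]
r=least_squares(f,CH+(0,0,0,0),loss='soft_l1'); print(r.x.round(2), f(r.x)[:-4].reshape(-1,2).round(1))
F=tuple(r.x[:3])
ims=[]
for n,c1 in (('top',(420,230)),('scene',(175,280))):
    im=cv2.imread(f'pics/{n}0.png')
    P=[(tr(F,[(-38+a*17,b,48.5+a*17/4) for a,b in((1,30),(1,-30),(-1,-30),(-1,30),(1,30))]),(255,255,0))]
    over(im,n,chs(F)+P,f'x_{n}',c1,70,3); ims.append(cv2.imread(f'pics/x_{n}.png'))
    over(im,n,chs(F)+P,f'y_{n}',c1,70,6)
a=[cv2.imread('pics/y_top.png')[420:,150:550],cv2.imread('pics/y_scene.png')[60:480,100:500]]
cv2.imwrite('pics/xx.png',np.hstack(a))
E
```

```text
[ 4.8725e+02 -2.8011e+02 -2.2460e+01  4.4000e-01 -5.0000e-02  3.0000e-01
  1.9000e-01] [[-0.1 -0. ]
 [ 1.4  0.5]
 [-0.9  0.2]
 [-0.2 -0.8]
 [-0.3  0.4]
 [ 1.3 -0.8]
 [-0.8  0.1]]
```

View pics/xx.png

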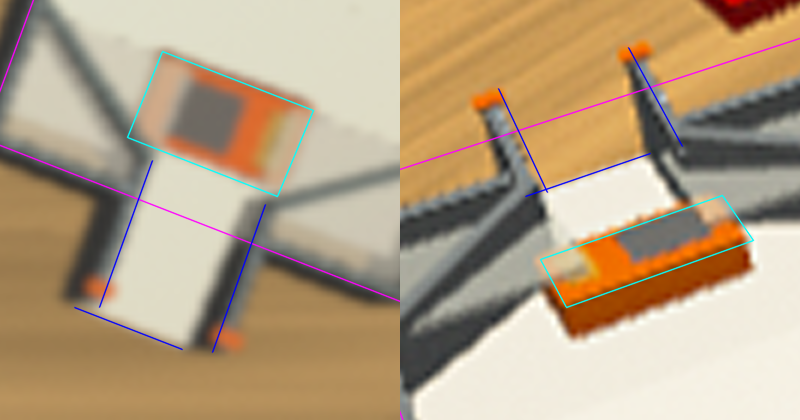

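```bash
cat >> h.py <<'E'
CH=(486.6,-281.5,-22.5)
def go(*wps, half=True):
    """each wp (x,y,tipz,yaw) world; prints tool-frame shift (m) and turn (deg)"""
    s=env.state(); p=np.array(s['ee_pos']); R=Ro.from_euler('xyz',s['ee_rot'],degrees=True).as_matrix()
    yaw0=s['ee_rot'][2]; q6=s['qpos'][5]
    print('t',s['time_s'],'p',p.round(1),'rot',np.round(s['ee_rot'],1),'q',np.round(s['qpos'],0),'F',np.round(s['force'],1),'w',round(s['gripper_width'],1))
    for x,y,tz,yaw in wps:
        d=R.T@(np.array([x,y,tz+17])-p)
        opts=[-((yaw+k-yaw0+180)%360-180) for k in (0,180)]
        q1=np.degrees(np.arctan2(y,x))
        print((d/1000).round(4),'turn',[(round(o,1),'q6~%d'%((q1-s['qpos'][0])+q6+o)) for o in opts])
E
python3 - <<'E'
from h import *
a=tr(CH,[(-84,0,0)])[0]; e=tr(CH,[(44,0,0)])[0]; print(a,e)
go((450,200,213,157.5),(a[0],a[1],213,157.5),(a[0],a[1],100,157.5),(a[0],a[1],33,157.5))
E
```

```text
[ 408.99411927 -249.35459168    0.        ] [ 527.25069943 -298.33807102    0.        ]
t 0.5 p [170.9 549.  230.9] rot [180.   -0.  162.7] q [72. 18. 90.  0. 72. -1.] F [ 0.4  0.  -0.7] w 91.2
[-0.3702 -0.2503  0.0009] turn [(np.float64(5.2), 'q6~-43'), (np.float64(-174.8), 'q6~-223')]
[-0.4646 -0.6915  0.0009] turn [(np.float64(5.2), 'q6~-98'), (np.float64(-174.8), 'q6~-278')]
[-0.4646 -0.6915  0.1139] turn [(np.float64(5.2), 'q6~-98'), (np.float64(-174.8), 'q6~-278')]
[-0.4646 -0.6915  0.1809] turn [(np.float64(5.2), 'q6~-98'), (np.float64(-174.8), 'q6~-278')]
```

Call:
jog_arm(
  deltas=[
    [[-0.093, -0.0625, 0, 1.3, 0.0], [-0.185, -0.125, 0, 2.6, 0.0], [-0.278, -0.188, 0, 4, 0.0], [-0.37, -0.25, 0, 5.2, 0.0], [-0.37, -0.25, 0, 5.2, 0.0], [-0.37, -0.25, 0, 5.2, 0.0], [-0.37, -0.25, 0, 5.2, 0.0], [-0.37, -0.25, 0, 5.2, 0.0], [-0.37, -0.25, 0, 5.2, 0.0], [-0.37, -0.25, 0, 5.2, 0.0], [-0.37, -0.25, 0, 5.2, 0.0], [-0.37, -0.25, 0, 5.2, 0.0], [-0.37, -0.25, 0, 5.2, 0.0], [-0.465, -0.69, 0, 5.2, 0.0], [-0.465, -0.69, 0, 5.2, 0.0], [-0.465, -0.69, 0, 5.2, 0.0], [-0.465, -0.69, 0, 5.2, 0.0], [-0.465, -0.69, 0, 5.2, 0.0], [-0.465, -0.69, 0, 5.2, 0.0], [-0.465, -0.69, 0, 5.2, 0.0]],
  ],
)

```text
time_s: 2.17
ee_pos: [423.3, -90.5, 231.2]
ee_rot: [180.0, 0.0, 157.6]
force: [1.3, 0.1, 0.1]
gripper_width: 0.3
```

```bash
python3 - <<'E'
from h import *
a=tr(CH,[(-84,0,0)])[0]
go((a[0],a[1],213,157.5),(a[0],a[1],100,157.5),(a[0],a[1],33,157.5))
E
```

```text
t 2.1667 p [423.3 -90.5 231.2] rot [180.    0.  157.6] q [-14.   5. 107.   0.  68. -81.] F [1.3 0.1 0.1] w 0.3
[-0.0472 -0.1524  0.0011] turn [(np.float64(0.1), 'q6~-98'), (np.float64(-179.9), 'q6~-278')]
[-0.0472 -0.1524  0.1141] turn [(np.float64(0.1), 'q6~-98'), (np.float64(-179.9), 'q6~-278')]
[-0.0471 -0.1525  0.1811] turn [(np.float64(0.1), 'q6~-98'), (np.float64(-179.9), 'q6~-278')]
```

Call:
jog_arm(
  deltas=[
    [[-0.03, -0.11, 0, 0, 0.0], [-0.03, -0.11, 0, 0, 0.0], [-0.03, -0.11, 0, 0, 0.0], [-0.03, -0.11, 0.03, 0, 0.0], [-0.03, -0.11, 0.06, 0, 0.0], [-0.03, -0.11, 0.09, 0, 0.0], [-0.03, -0.11, 0.09, 0, 0.0], [-0.03, -0.11, 0.09, 0, 0.0]],
  ],
)

```text
time_s: 2.83
ee_pos: [409.1, -201.9, 140.4]
ee_rot: [180.0, -0.2, 157.6]
force: [-0.1, -0.9, 0.7]
gripper_width: 0.2
```

```bash
python3 - <<'E'
from h import *
a=tr(CH,[(-84,0,0)])[0]
go((a[0],a[1],100,157.5),(a[0],a[1],33,157.5))
E
```

```text
t 2.8333 p [ 409.1 -201.9  140.4] rot [180.   -0.2 157.6] q [-28.  13. 112.   0.  55. -95.] F [-0.1 -0.9  0.7] w 0.2
[-0.018  -0.0439  0.0233] turn [(np.float64(0.1), 'q6~-98'), (np.float64(-179.9), 'q6~-278')]
[-0.0182 -0.044   0.0903] turn [(np.float64(0.1), 'q6~-98'), (np.float64(-179.9), 'q6~-278')]
```

Call:
jog_arm(
  deltas=[
    [[-0.018, -0.044, -0.01, 0.1, 0.0], [-0.018, -0.044, -0.01, 0.1, 0.0], [-0.018, -0.044, -0.01, 0.1, 0.0], [-0.018, -0.044, 0.023, 0.1, 0.0], [-0.018, -0.044, 0.023, 0.1, 0.0], [-0.018, -0.044, 0.023, 0.1, 0.0]],
  ],
)

```text
time_s: 3.33
ee_pos: [408.7, -249.4, 117.9]
ee_rot: [179.9, -0.2, 157.4]
force: [0.1, -0.2, 0.6]
gripper_width: 0.7
```

```bash
python3 - <<'E'
from h import *
a=tr(CH,[(-84,0,0)])[0]
go((a[0],a[1],33,157.5))
t=shot('top','top1'); s=shot('scene','scene1')
crop(t,'t1',(410,255),50,4); crop(s,'s1',(165,240),50,4)
cv2.imwrite('pics/m1.png',np.hstack([cv2.imread('pics/t1.png'),cv2.imread('pics/s1.png')]))
E
```

```text
t 3.3333 p [ 408.7 -249.4  117.9] rot [179.9  -0.2 157.4] q [ -33.   16.  111.    0.   53. -100.] F [ 0.1 -0.2  0.6] w 0.7
[-0.0005  0.0001  0.0679] turn [(np.float64(-0.1), 'q6~-98'), (np.float64(179.9), 'q6~81')]
```

View pics/m1.png

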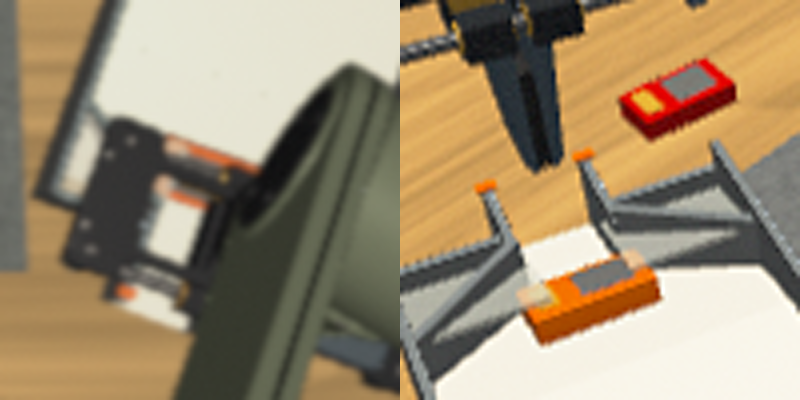

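The scene crop shows the closed fingertips at (540,165), centred between the throat markers at (485,187) and (585,155). Descending now.

Call:
jog_arm(
  deltas=[
    [[0, 0, 0.02, 0, 0.0], [0, 0, 0.035, 0, 0.0], [0, 0, 0.045, 0, 0.0], [0, 0, 0.052, 0, 0.0], [0, 0, 0.058, 0, 0.0], [0, 0, 0.064, 0, 0.0], [0, 0, 0.068, 0, 0.0], [0, 0, 0.068, 0, 0.0]],
  ],
)

```text
time_s: 4.1
ee_pos: [409.2, -250.6, 49.6]
ee_rot: [180.0, -0.0, 157.4]
force: [-0.9, -0.3, -0.1]
gripper_width: 0.2
```

```bash
python3 - <<'E'
from h import *
def w(x,dz=5): 
    a=tr(CH,[(x,0,0)])[0]; fl=min(50,15+.25*(x+16+120)); return (a[0],a[1],fl+dz,157.5)
go(*[w(x) for x in(-84,-70,-20,4,30,44)])
s=shot('scene','scene2'); crop(s,'s2',(165,240),50,6)
E
```

```text
t 4.1 p [ 409.2 -250.6   49.6] rot [180.   -0.  157.4] q [ -33.   21.  116.    0.   43. -100.] F [-0.9 -0.3 -0.1] w 0.2
[ 0.0007  0.0011 -0.0004] turn [(np.float64(-0.1), 'q6~-98'), (np.float64(179.9), 'q6~81')]
[-0.0133  0.0011 -0.0039] turn [(np.float64(-0.1), 'q6~-98'), (np.float64(179.9), 'q6~81')]
[-0.0633  0.0012 -0.0165] turn [(np.float64(-0.1), 'q6~-97'), (np.float64(179.9), 'q6~82')]
[-0.0873  0.0012 -0.0225] turn [(np.float64(-0.1), 'q6~-97'), (np.float64(179.9), 'q6~82')]
[-0.1133  0.0013 -0.0225] turn [(np.float64(-0.1), 'q6~-97'), (np.float64(179.9), 'q6~82')]
[-0.1273  0.0013 -0.0225] turn [(np.float64(-0.1), 'q6~-97'), (np.float64(179.9), 'q6~82')]
```

View pics/s2.png

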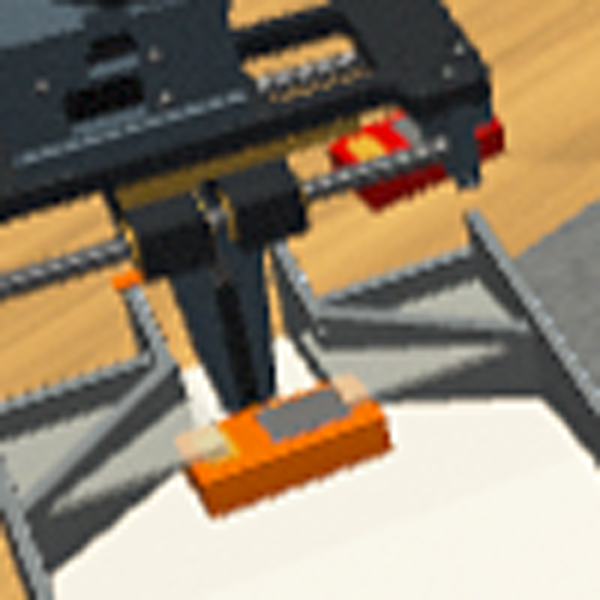

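Call:
jog_arm(
  deltas=[
    [[-0.006, 0.001, -0.002, 0, 0.0], [-0.012, 0.001, -0.0035, 0, 0.0], [-0.018, 0.001, -0.005, 0, 0.0], [-0.023, 0.001, -0.0065, 0, 0.0], [-0.028, 0.001, -0.0075, 0, 0.0], [-0.033, 0.001, -0.009, 0, 0.0], [-0.038, 0.001, -0.01, 0, 0.0], [-0.038, 0.001, -0.01, 0, 0.0]],
  ],
)

```text
time_s: 4.82
ee_pos: [446.1, -265.1, 60.2]
ee_rot: [-180.0, 0.1, 157.4]
force: [0.2, 0.1, -0.6]
gripper_width: 0.5
```

```bash
python3 - <<'E'
from h import *
go((409.2,-250.6,33,157.5))
s=shot('scene','scene3'); crop(s,'s3',(165,250),50,6)
E
```

```text
t 4.8167 p [ 446.1 -265.1   60.2] rot [-1.800e+02  1.000e-01  1.574e+02] q [-32.  23. 110.   0.  46. -99.] F [ 0.2  0.1 -0.6] w 0.5
[ 0.0397 -0.0008  0.0102] turn [(np.float64(-0.1), 'q6~-98'), (np.float64(179.9), 'q6~81')]
```

View pics/s3.png

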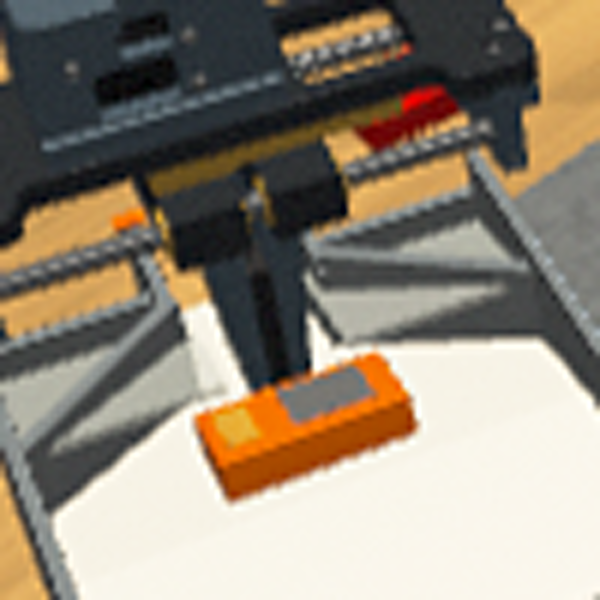

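The pack is out from under the strips and sliding square. I'll keep pushing.

Call:
jog_arm(
  deltas=[
    [[-0.006, 0, -0.0015, 0, 0.0], [-0.012, 0, -0.003, 0, 0.0], [-0.018, 0, -0.0045, 0, 0.0], [-0.024, 0, -0.006, 0, 0.0], [-0.03, 0, -0.0075, 0, 0.0], [-0.036, 0, -0.009, 0, 0.0], [-0.042, 0, -0.0105, 0, 0.0], [-0.048, 0, -0.012, 0, 0.0], [-0.053, 0, -0.012, 0, 0.0], [-0.058, 0, -0.012, 0, 0.0], [-0.063, 0, -0.012, 0, 0.0], [-0.067, 0, -0.012, 0, 0.0], [-0.07, 0, -0.012, 0, 0.0], [-0.07, 0, -0.012, 0, 0.0], [-0.07, 0, -0.012, 0, 0.0], [-0.06, 0, -0.013, 0, 0.0]],
  ],
)

```text
time_s: 6.2
ee_pos: [501.3, -288.1, 72.8]
ee_rot: [-180.0, 0.1, 157.4]
force: [-0.1, 0.2, 0.2]
gripper_width: 0.3
```

```bash
python3 - <<'E'
from h import *
go((409.2,-250.6,33,157.5))
s=shot('scene','scene4'); crop(s,'s4',(165,260),50,6)
E
```

```text
t 6.2 p [ 501.3 -288.1   72.8] rot [-1.800e+02  1.000e-01  1.574e+02] q [-31.  27. 102.   0.  52. -98.] F [-0.1  0.2  0.2] w 0.3
[ 0.0995 -0.0008  0.0226] turn [(np.float64(-0.1), 'q6~-98'), (np.float64(179.9), 'q6~81')]
```

View pics/s4.png

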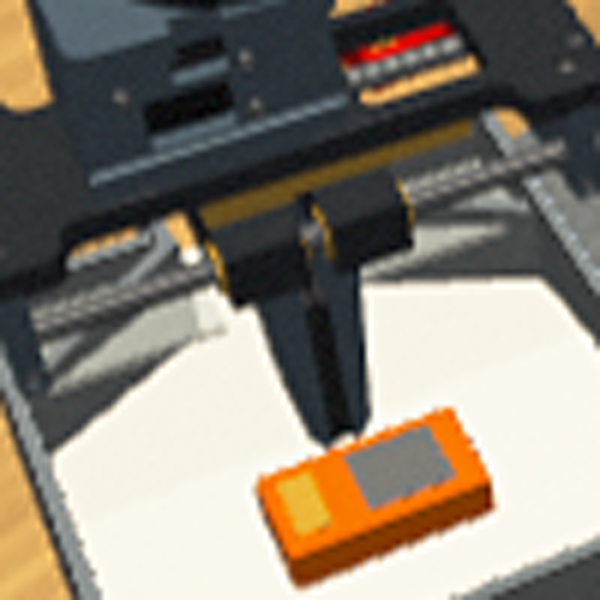

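Call:
jog_arm(
  deltas=[
    [[0, 0, -0.04, 0, 0.0], [0, 0, -0.08, 0, 0.0], [0, 0, -0.12, 0, 0.0], [0.03, 0.04, -0.13, 0, 0.09], [0.06, 0.07, -0.13, 0, 0.09], [0.09, 0.1, -0.13, 0, 0.09], [0.12, 0.13, -0.13, 0, 0.09], [0.13, 0.17, -0.13, 0, 0.09], [0.13, 0.17, -0.13, 0, 0.09], [0.13, 0.17, -0.13, 0, 0.09]],
  ],
)

```text
time_s: 7.08
ee_pos: [444.5, -78.3, 203.2]
ee_rot: [180.0, 0.0, 157.6]
force: [0.2, -0.6, -0.3]
gripper_width: 44.5
```

```bash
cat >> h.py <<'E'
def orange(n,im,z):
    hsv=cv2.cvtColor(im,cv2.COLOR_BGR2HSV); m=cv2.inRange(hsv,(3,170,150),(17,255,255))
    m=cv2.morphologyEx(m,cv2.MORPH_CLOSE,np.ones((9,9)))
    out=[]
    for c in cv2.findContours(m,cv2.RETR_EXTERNAL,cv2.CHAIN_APPROX_NONE)[0]:
        if cv2.contourArea(c)<100: continue
        w=px2w(n,c[:,0,:],z)[:,:2].astype(np.float32)
        (cx,cy),(a,b),t=cv2.minAreaRect(w); L=t if a>b else t+90
        out.append((np.round([cx,cy],1),np.round(sorted((a,b)),1),round((L+90)%180-90,1),c[:,0].mean(0).round()))
    return out
E
python3 - <<'E'
from h import *
t=shot('top','top5'); s=shot('scene','scene5')
print(orange('top',t,66)); print(orange('scene',s,66)); print(*blue('top',t),sep='\n')
cv2.imwrite('pics/m5.png',np.hstack([t,cv2.resize(s,None,fx=1,fy=1)])[:, :800])
go((500,-200,100,157.5))
E
```

```text
[(array([ 335.2, -110.1]), array([31.1, 39.4]), 79.6, array([347., 307.])), (array([ 541.2, -302.7]), array([31.2, 56.2]), 67.9, array([426., 210.])), (array([ 683.5, -324.4]), array([15.7, 80.3]), 30.1, array([434., 147.]))]
[(array([ 723.5, -365.8]), array([20.8, 80.2]), 28.6, array([229., 372.])), (array([ 542.4, -306.9]), array([33.3, 58.6]), 67.5, array([176., 290.]))]
(array([475. ,  29.3]), array([32.9, 58.6]), 7.4, array([278., 243.]))
(array([623.8,   2.5]), array([33.2, 60.4]), -0.9, array([291., 180.]))
(array([746.9, 231. ]), array([136.3, 190.6]), -84.2, array([195., 132.]))
t 7.1833 p [445.4 -80.9 203.1] rot [-180.     0.   157.5] q [-12.   9. 107.  -0.  64. -79.] F [0.2 0.7 0.9] w 52.0
[-0.096  -0.089   0.0862] turn [(np.float64(-0.0), 'q6~-89'), (np.float64(180.0), 'q6~90')]
```

View pics/top5.png

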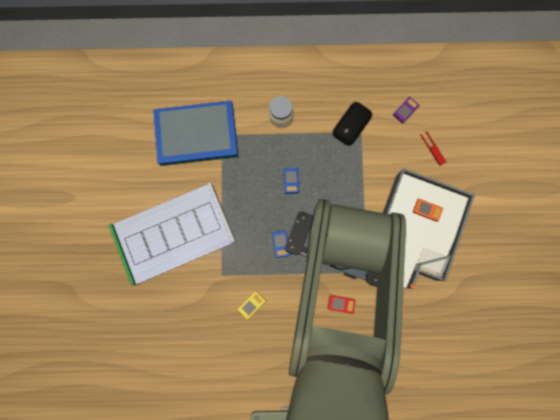

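The top view shows the orange pack free in the hopper at (428,210) and both blue packs unmoved. I'll grip it by its ends.

```bash
python3 - <<'E'
from h import *
go((541.5,-304,180,157.6),(541.5,-304,100,157.6),(541.5,-304,53,157.6))
E
```

```text
t 7.1833 p [445.4 -80.9 203.1] rot [-180.     0.   157.5] q [-12.   9. 107.  -0.  64. -79.] F [0.2 0.7 0.9] w 52.0
[-0.1742 -0.1693  0.0064] turn [(np.float64(-0.1), 'q6~-96'), (np.float64(179.9), 'q6~83')]
[-0.1742 -0.1692  0.0864] turn [(np.float64(-0.1), 'q6~-96'), (np.float64(179.9), 'q6~83')]
[-0.1741 -0.1692  0.1334] turn [(np.float64(-0.1), 'q6~-96'), (np.float64(179.9), 'q6~83')]
```

Call:
jog_arm(
  deltas=[
    [[-0.03, -0.03, 0, 0, 0.0912], [-0.06, -0.06, 0, 0, 0.0912], [-0.09, -0.09, 0, 0, 0.0912], [-0.12, -0.12, 0, 0, 0.0912], [-0.15, -0.15, 0, 0, 0.0912], [-0.174, -0.169, 0, 0, 0.0912], [-0.174, -0.169, 0, 0, 0.0912], [-0.174, -0.169, 0.03, 0, 0.0912], [-0.174, -0.169, 0.06, 0, 0.0912], [-0.174, -0.169, 0.07, 0, 0.0912], [-0.174, -0.169, 0.08, 0, 0.0912], [-0.174, -0.169, 0.08, 0, 0.0912], [-0.174, -0.169, 0.08, 0, 0.0912], [-0.174, -0.169, 0.08, 0, 0.0912]],
  ],
)

```text
time_s: 8.35
ee_pos: [542.1, -304.1, 124.6]
ee_rot: [-180.0, 0.2, 157.4]
force: [0.5, -0.5, 0.3]
gripper_width: 91.4
```

```bash
python3 - <<'E'
from h import *
go((541.5,-304,53,157.6))
s=shot('scene','scene6'); crop(s,'s6',(170,265),50,6)
E
```

```text
t 8.35 p [ 542.1 -304.1  124.6] rot [-180.     0.2  157.4] q [-30.  27.  92.   0.  61. -98.] F [ 0.5 -0.5  0.3] w 91.4
[ 0.0008 -0.0001  0.0546] turn [(np.float64(-0.2), 'q6~-96'), (np.float64(179.8), 'q6~83')]
```

View pics/s6.png

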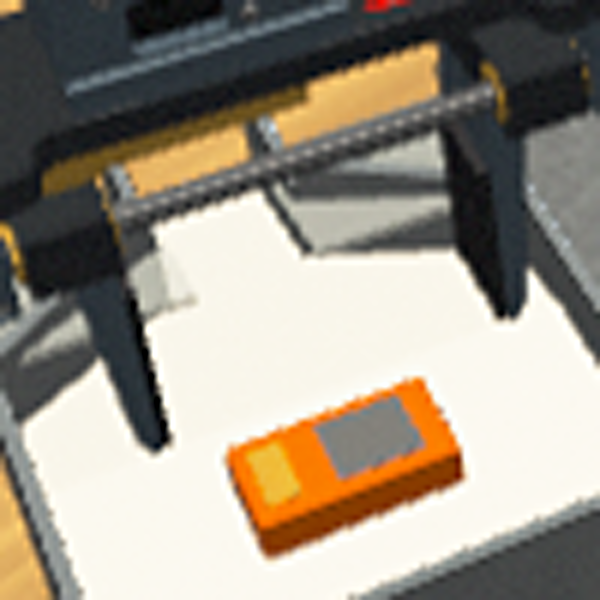

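Call:
jog_arm(
  deltas=[
    [[0, 0, 0.02, 0, 0.0912], [0, 0, 0.035, 0, 0.0912], [0, 0, 0.045, 0, 0.0912], [0, 0, 0.05, 0, 0.0912], [0, 0, 0.054, 0, 0.0912], [0, 0, 0.054, 0, 0.0912], [0, 0, 0.054, 0, 0.068], [0, 0, 0.054, 0, 0.068], [0, 0, 0.054, 0, 0.068], [0, 0, 0.054, 0, 0.05], [0, 0, 0.054, 0, 0.05], [0, 0, 0.054, 0, 0.05], [0, 0, 0.054, 0, 0.05], [0, 0, 0.054, 0, 0.05], [0, 0, 0.044, 0, 0.05], [0, 0, 0.034, 0, 0.05], [0, 0, 0.034, 0, 0.05]],
  ],
  grip_force=30,
)

```text
time_s: 9.82
ee_pos: [542.6, -304.3, 91.5]
ee_rot: [-180.0, 0.3, 157.4]
force: [0.4, -0.0, -1.0]
gripper_width: 59.8
```

```bash
python3 - <<'E'
from h import *
go((541.5,-304,53,157.6))
s=shot('scene','scene7'); crop(s,'s7',(170,265),50,6)
E
```

```text
t 9.8167 p [ 542.6 -304.3   91.5] rot [-180.     0.3  157.4] q [-30.  29.  94.   0.  57. -98.] F [ 0.4 -0.  -1. ] w 59.8
[ 0.0012 -0.0001  0.0215] turn [(np.float64(-0.2), 'q6~-96'), (np.float64(179.8), 'q6~83')]
```

View pics/s7.png

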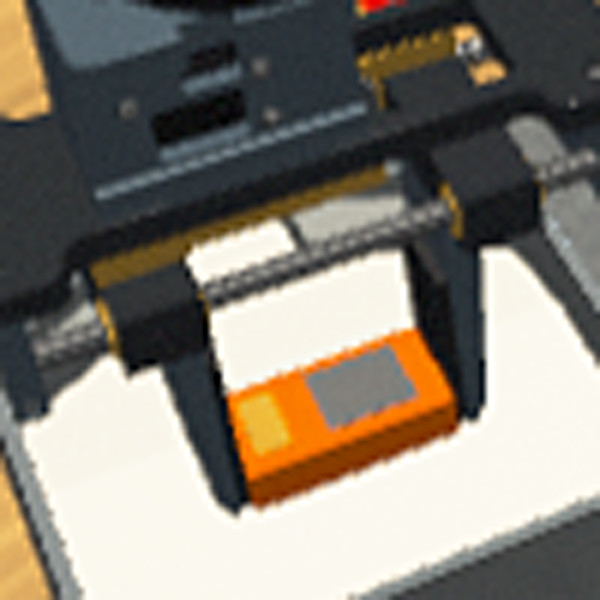

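Gripped (59.8 mm). I'll lift it clear and carry it toward bay 1.

```bash
cat >> h.py <<'E'
def bay(i): 
    a=tr(DK,[(0,86-43*(i-1),0)])[0]; return a[0],a[1]
E
python3 - <<'E'
from h import *
x,y=bay(1); print(x,y)
go((541.5,-304,120,157.6),(530,-100,75,112.1),(500,250,75,112.1),(x,y,75,112.1))
E
```

```text
470.4447133700146 358.181462254978
t 9.8667 p [ 542.2 -304.1   90.6] rot [-180.     0.2  157.4] q [-30.  29.  94.   0.  57. -98.] F [-0.3  0.3 -1.3] w 59.7
[ 0.0005 -0.0002 -0.0464] turn [(np.float64(-0.2), 'q6~-96'), (np.float64(179.8), 'q6~83')]
[ 0.0897  0.1837 -0.0017] turn [(np.float64(45.3), 'q6~-32'), (np.float64(-134.7), 'q6~-212')]
[ 0.2518  0.4953 -0.0024] turn [(np.float64(45.3), 'q6~4'), (np.float64(-134.7), 'q6~-175')]
[ 0.3207  0.5839 -0.0027] turn [(np.float64(45.3), 'q6~15'), (np.float64(-134.7), 'q6~-164')]
```

Call:
jog_arm(
  deltas=[
    [[0, 0, -0.025, 0, 0.05], [0, 0, -0.048, 0, 0.05], [0, 0, -0.048, 0, 0.05], [0.01, 0.03, -0.048, 5, 0.05], [0.026, 0.06, -0.048, 10, 0.05], [0.043, 0.09, -0.048, 15, 0.05], [0.06, 0.12, -0.048, 20, 0.05], [0.075, 0.15, -0.04, 25, 0.05], [0.09, 0.184, -0.03, 30, 0.05], [0.107, 0.214, -0.02, 35, 0.05], [0.124, 0.244, -0.01, 40, 0.05], [0.14, 0.275, -0.002, 45.3, 0.05], [0.156, 0.307, -0.002, 45.3, 0.05], [0.173, 0.34, -0.002, 45.3, 0.05], [0.19, 0.373, -0.002, 45.3, 0.05], [0.207, 0.405, -0.002, 45.3, 0.05], [0.224, 0.437, -0.002, 45.3, 0.05], [0.24, 0.465, -0.002, 45.3, 0.05], [0.252, 0.495, -0.002, 45.3, 0.05], [0.264, 0.515, -0.002, 45.3, 0.05]],
  ],
)

```text
time_s: 11.53
ee_pos: [495.2, 276.1, 90.4]
ee_rot: [180.0, -0.0, 112.2]
force: [1.1, -0.2, -0.1]
gripper_width: 59.7
```

```bash
python3 - <<'E'
from h import *
x,y=bay(1)
go((x,y,75,112.1))
E
```

```text
t 11.5333 p [495.2 276.1  90.4] rot [180.   -0.  112.2] q [ 28.  25. 102.   0.  53.   6.] F [ 1.1 -0.2 -0.1] w 59.7
[ 0.0854  0.0081 -0.0016] turn [(np.float64(0.1), 'q6~15'), (np.float64(-179.9), 'q6~-164')]
```

Call:
jog_arm(
  deltas=[
    [[0.03, 0.003, 0, 0, 0.05], [0.06, 0.006, 0, 0, 0.05], [0.083, 0.008, 0, 0, 0.05], [0.083, 0.008, 0, 0, 0.05], [0.083, 0.008, 0, 0, 0.05], [0.083, 0.008, 0, 0, 0.05]],
  ],
)

```text
time_s: 12.03
ee_pos: [471.1, 352.6, 90.3]
ee_rot: [-179.9, 0.0, 112.1]
force: [-0.1, -0.9, -0.5]
gripper_width: 59.3
```

```bash
python3 - <<'E'
from h import *
x,y=bay(1)
go((x,y,75,112.1),(x,y,33,112.1))
s=shot('scene','scene8'); crop(s,'s8',(335,150),50,6)
E
```

```text
t 12.0333 p [471.1 352.6  90.3] rot [-179.9    0.   112.1] q [36. 26. 99. -0. 55. 14.] F [-0.1 -0.9 -0.5] w 59.3
[ 0.0054  0.0015 -0.0017] turn [(np.float64(0.0), 'q6~15'), (np.float64(-180.0), 'q6~-164')]
[0.0055 0.0015 0.0403] turn [(np.float64(0.0), 'q6~15'), (np.float64(-180.0), 'q6~-164')]
```

View pics/s8.png

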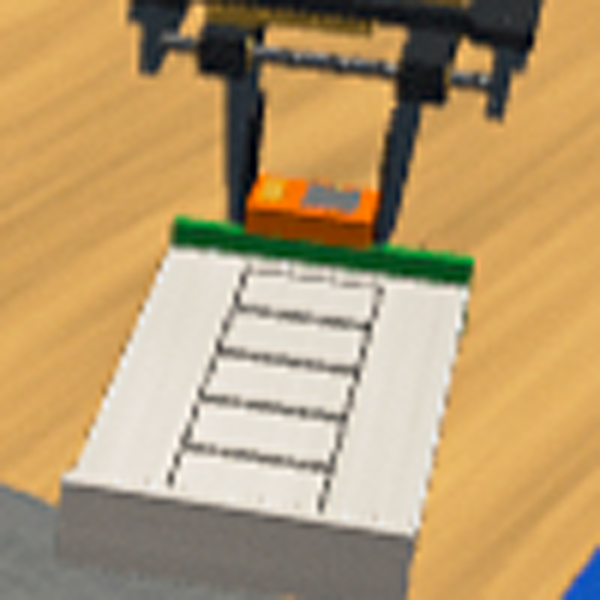

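Call:
jog_arm(
  deltas=[
    [[0.0055, 0.0015, 0.01, 0, 0.05], [0.0055, 0.0015, 0.02, 0, 0.05], [0.0055, 0.0015, 0.028, 0, 0.05], [0.0055, 0.0015, 0.032, 0, 0.05], [0.0055, 0.0015, 0.035, 0, 0.05], [0.0055, 0.0015, 0.037, 0, 0.05], [0.0055, 0.0015, 0.037, 0, 0.05]],
  ],
)

```text
time_s: 12.67
ee_pos: [470.7, 358.8, 53.5]
ee_rot: [-180.0, 0.0, 112.1]
force: [-1.1, 0.3, 0.1]
gripper_width: 60.0
```

```bash
python3 - <<'E'
from h import *
x,y=bay(1)
go((x,y,33,112.1))
E
```

```text
t 12.6667 p [470.7 358.8  53.5] rot [-180.     0.   112.1] q [ 36.  29. 101.   0.  50.  14.] F [-1.1  0.3  0.1] w 60.0
[-0.0005 -0.0004  0.0035] turn [(np.float64(0.0), 'q6~15'), (np.float64(-180.0), 'q6~-164')]
```

Lower the last few mm, release, rise and view.

Call:
jog_arm(
  deltas=[
    [[-0.0005, 0, 0.0015, 0, 0.05], [-0.0005, 0, 0.003, 0, 0.05], [-0.0005, 0, 0.0035, 0, 0.05], [-0.0005, 0, 0.0035, 0, 0.05], [-0.0005, 0, 0.0035, 0, 0.07], [-0.0005, 0, 0.0035, 0, 0.08], [-0.0005, 0, 0.0035, 0, 0.08], [-0.0005, 0, 0.0035, 0, 0.08], [-0.0005, 0, -0.01, 0, 0.085], [-0.0005, 0, -0.04, 0, 0.0912], [-0.0005, 0, -0.08, 0, 0.0912], [-0.0005, 0, -0.12, 0, 0.0912], [-0.03, 0, -0.12, 0, 0.0912], [-0.06, 0, -0.12, 0, 0.0912], [-0.1, 0, -0.12, 0, 0.0912], [-0.14, 0, -0.12, 0, 0.0912], [-0.18, 0, -0.12, 0, 0.0912], [-0.22, 0, -0.12, 0, 0.0912], [-0.22, 0, -0.12, 0, 0.0912], [-0.22, 0, -0.12, 0, 0.0912]],
  ],
)

```text
time_s: 14.33
ee_pos: [554.2, 153.3, 174.0]
ee_rot: [180.0, -0.0, 111.9]
force: [-0.5, 0.5, 0.0]
gripper_width: 91.2
```

```bash
python3 - <<'E'
from h import *
t=shot('top','top9'); s=shot('scene','scene9')
print(orange('top',t,46)); print(*blue('top',t),sep='\n'); print(bay(1))
x,y=bay(1)
c=dks()+[box(x,y,22.1,46)]
over(t,'top',c,'o9t',(172,232),65,5); over(s,'scene',c,'o9s',(335,160),50,6)
go((500,-200,100,157.5))
E
```

```text
[(array([ 334.1, -112.2]), array([31.7, 40.1]), 79.7, array([347., 307.]))]
(array([475. ,  29.6]), array([32.3, 58.6]), 7.4, array([281., 246.]))
(array([623.8,   2.5]), array([33.2, 60.4]), -0.9, array([291., 180.]))
(array([747.2, 230.9]), array([136. , 190.7]), -84.4, array([200., 119.]))
(np.float64(470.4447133700146), np.float64(358.181462254978))
t 14.4333 p [553.3 155.5 173.9] rot [-180.    -0.   112.1] q [15. 21. 95.  0. 65. -8.] F [-0.6 -0.2  0.6] w 91.3
[-0.3094 -0.1831  0.0567] turn [(np.float64(-45.4), 'q6~-89'), (np.float64(134.6), 'q6~90')]
```

View pics/o9t.png

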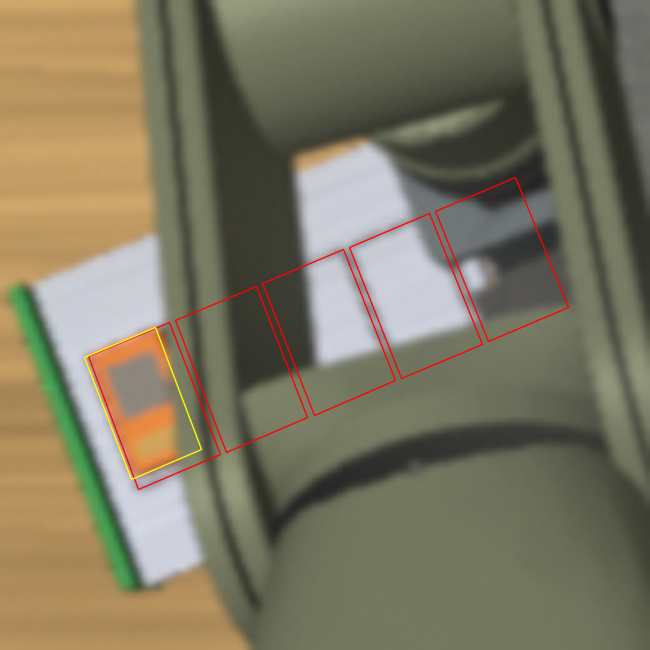

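View pics/top9.png

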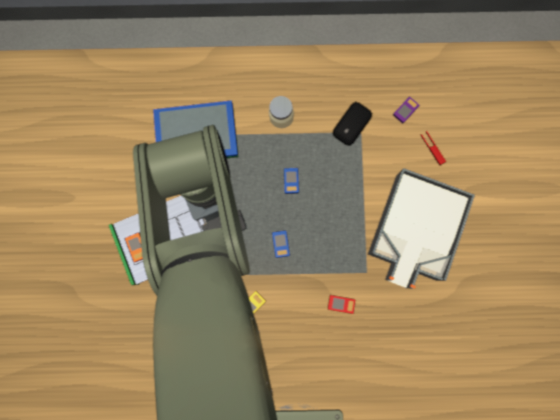

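The orange pack sits in bay 1 within about 2 mm of the overlay. Next is the far blue pack.

```bash
python3 - <<'E'
from h import *
go((623.8,2.5,70,89.1),(623.8,2.5,3,89.1))
print(px2w('top',[[281,103]],75),px2w('top',[[352,123]],34))
E
```

```text
t 14.4333 p [553.3 155.5 173.9] rot [-180.    -0.   112.1] q [15. 21. 95.  0. 65. -8.] F [-0.6 -0.2  0.6] w 91.3
[-0.1684  0.0078  0.0868] turn [(np.float64(23.0), 'q6~1'), (np.float64(-157.0), 'q6~-178')]
[-0.1684  0.0078  0.1538] turn [(np.float64(23.0), 'q6~1'), (np.float64(-157.0), 'q6~-178')]
[[794.02335869  22.36623547  75.        ]] [[ 756.43059656 -144.79031833   34.        ]]
```

Call:
jog_arm(
  deltas=[
    [[-0.04, 0.002, 0, 6, 0.0912], [-0.08, 0.004, 0, 12, 0.0912], [-0.12, 0.006, 0, 18, 0.0912], [-0.155, 0.008, 0.02, 23, 0.0912], [-0.168, 0.008, 0.05, 23, 0.0912], [-0.168, 0.008, 0.08, 23, 0.0912], [-0.168, 0.008, 0.09, 23, 0.0912], [-0.168, 0.008, 0.09, 23, 0.0912], [-0.168, 0.008, 0.09, 23, 0.0912]],
  ],
)

```text
time_s: 15.18
ee_pos: [624.4, 4.1, 84.3]
ee_rot: [-180.0, -0.0, 89.2]
force: [0.8, -0.1, 0.0]
gripper_width: 91.0
```

```bash
python3 - <<'E'
from h import *
go((623.8,2.5,3,89.1))
s=shot('scene','scene10'); crop(s,'s10',(313,235),50,6)
E
```

```text
t 15.1833 p [624.4   4.1  84.3] rot [-180.    -0.    89.2] q [-1. 29. 94.  0. 56.  0.] F [ 0.8 -0.1  0. ] w 91.0
[-0.0016 -0.0006  0.0643] turn [(np.float64(0.1), 'q6~1'), (np.float64(-179.9), 'q6~-178')]
```

View pics/s10.png

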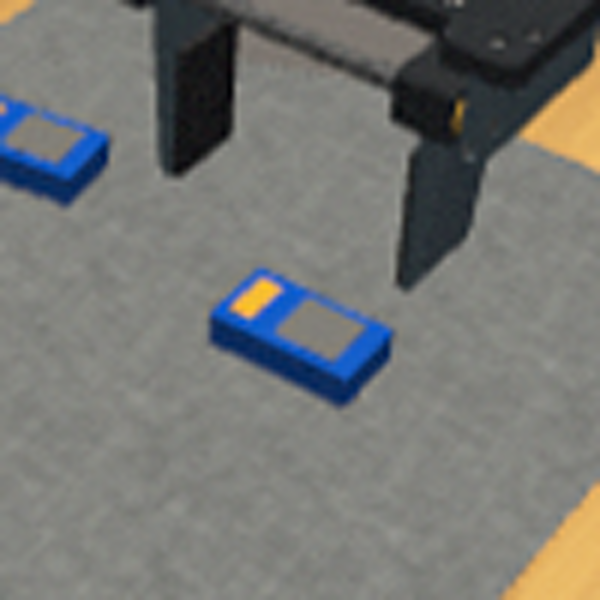

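Aligned: the open fingers straddle the pack at (300,335) in the crop. Descend, grip and lift.

Call:
jog_arm(
  deltas=[
    [[-0.001, 0, 0.03, 0, 0.0912], [-0.001, 0, 0.045, 0, 0.0912], [-0.001, 0, 0.055, 0, 0.0912], [-0.001, 0, 0.061, 0, 0.0912], [-0.001, 0, 0.064, 0, 0.0912], [-0.001, 0, 0.064, 0, 0.0912], [-0.001, 0, 0.064, 0, 0.068], [-0.001, 0, 0.064, 0, 0.068], [-0.001, 0, 0.064, 0, 0.068], [-0.001, 0, 0.064, 0, 0.05], [-0.001, 0, 0.064, 0, 0.05], [-0.001, 0, 0.064, 0, 0.05], [-0.001, 0, 0.064, 0, 0.05], [-0.001, 0, 0.054, 0, 0.05], [-0.001, 0, 0.03, 0, 0.05], [-0.001, 0, 0.0, 0, 0.05], [-0.001, 0, -0.01, 0, 0.05], [-0.001, 0, -0.01, 0, 0.05]],
  ],
  grip_force=30,
)

```text
time_s: 16.73
ee_pos: [626.4, 1.5, 97.5]
ee_rot: [179.6, -0.0, 89.1]
force: [0.4, 0.4, -1.4]
gripper_width: 59.7
```

```bash
python3 - <<'E'
from h import *
x,y=bay(2)
go((x,y,75,112.1),(x,y,33.3,112.1))
s=shot('scene','scene11'); crop(s,'s11',(313,235),50,5)
E
```

```text
t 16.7333 p [626.4   1.5  97.5] rot [179.6  -0.   89.1] q [-1. 29. 93.  0. 57. -0.] F [ 0.4  0.4 -1.4] w 59.7
[ 0.3146 -0.1447  0.0045] turn [(np.float64(-23.0), 'q6~11'), (np.float64(157.0), 'q6~191')]
[ 0.3146 -0.145   0.0462] turn [(np.float64(-23.0), 'q6~11'), (np.float64(157.0), 'q6~191')]
```

View pics/s11.png

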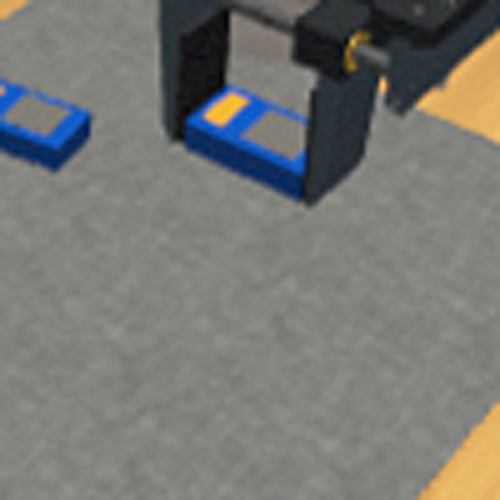

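Call:
jog_arm(
  deltas=[
    [[0.03, -0.014, 0, -3, 0.05], [0.06, -0.028, 0, -6, 0.05], [0.095, -0.043, 0, -9, 0.05], [0.13, -0.06, 0, -12, 0.05], [0.165, -0.076, 0, -15, 0.05], [0.2, -0.092, 0, -18, 0.05], [0.235, -0.108, 0, -21, 0.05], [0.265, -0.122, 0, -23, 0.05], [0.29, -0.134, 0.002, -23, 0.05], [0.307, -0.142, 0.004, -23, 0.05], [0.314, -0.145, 0.004, -23, 0.05], [0.314, -0.145, 0.004, -23, 0.05], [0.314, -0.145, 0.004, -23, 0.05], [0.314, -0.145, 0.004, -23, 0.05]],
  ],
)

```text
time_s: 17.95
ee_pos: [484.4, 316.5, 89.4]
ee_rot: [-179.9, 0.0, 112.1]
force: [-0.2, 0.2, 0.4]
gripper_width: 59.7
```

```bash
python3 - <<'E'
from h import *
x,y=bay(2)
go((x,y,33.3,112.1))
s=shot('scene','scene12'); crop(s,'s12',(335,150),50,5)
E
```

```text
t 17.95 p [484.4 316.5  89.4] rot [-179.9    0.   112.1] q [ 32.  26. 100.  -0.  54.  10.] F [-0.2  0.2  0.4] w 59.7
[0.0009 0.0028 0.0391] turn [(np.float64(-0.0), 'q6~11'), (np.float64(180.0), 'q6~191')]
```

View pics/s12.png

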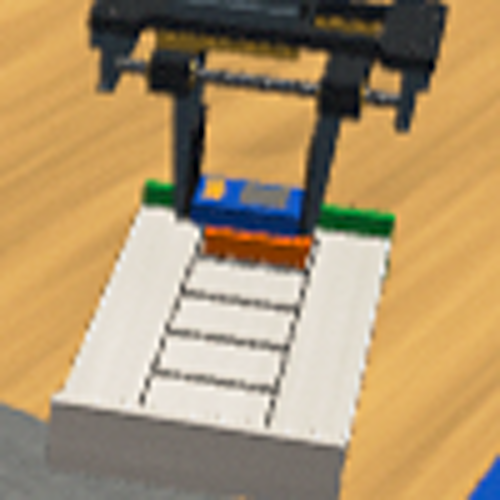

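Call:
jog_arm(
  deltas=[
    [[0.001, 0.0025, 0.01, 0, 0.05], [0.001, 0.0025, 0.02, 0, 0.05], [0.001, 0.0025, 0.027, 0, 0.05], [0.001, 0.0025, 0.032, 0, 0.05], [0.001, 0.0025, 0.036, 0, 0.05], [0.001, 0.0025, 0.036, 0, 0.05], [0.001, 0.0025, 0.036, 0, 0.05]],
  ],
)

```text
time_s: 18.58
ee_pos: [486.1, 319.6, 53.7]
ee_rot: [-180.0, 0.0, 112.1]
force: [0.3, 0.7, 0.4]
gripper_width: 60.1
```

```bash
python3 - <<'E'
from h import *
x,y=bay(2)
go((x,y,33.3,112.1))
E
```

```text
t 18.5833 p [486.1 319.6  53.7] rot [-180.     0.   112.1] q [ 32.  28. 102.   0.  50.  10.] F [0.3 0.7 0.4] w 60.1
[-0.0013  0.0001  0.0034] turn [(np.float64(0.0), 'q6~11'), (np.float64(-180.0), 'q6~-168')]
```

Release, rise, then move clear of the dock and the last pack to view.

Call:
jog_arm(
  deltas=[
    [[-0.001, 0, 0.0015, 0, 0.05], [-0.001, 0, 0.003, 0, 0.05], [-0.001, 0, 0.0034, 0, 0.05], [-0.001, 0, 0.0034, 0, 0.05], [-0.001, 0, 0.0034, 0, 0.07], [-0.001, 0, 0.0034, 0, 0.08], [-0.001, 0, 0.0034, 0, 0.08], [-0.001, 0, 0.0034, 0, 0.08], [-0.001, 0, -0.01, 0, 0.085], [-0.001, 0, -0.04, 0, 0.0912], [-0.001, 0, -0.08, 0, 0.0912], [-0.001, 0, -0.12, 0, 0.0912], [-0.04, 0, -0.12, 0, 0.0912], [-0.08, 0, -0.12, 0, 0.0912], [-0.12, 0, -0.12, 0, 0.0912], [-0.16, 0, -0.12, 0, 0.0912], [-0.2, 0, -0.12, 0, 0.0912], [-0.24, 0, -0.12, 0, 0.0912], [-0.28, 0, -0.12, 0, 0.0912], [-0.32, 0, -0.12, 0, 0.0912]],
  ],
)

```text
time_s: 20.25
ee_pos: [606.9, 21.2, 174.2]
ee_rot: [180.0, -0.0, 112.1]
force: [0.7, 1.0, -0.7]
gripper_width: 91.8
```

Call:
jog_arm(
  deltas=[
    [[-0.04, 0, 0, 0, 0.0912], [-0.08, 0, 0, 0, 0.0912], [-0.12, 0, 0, 0, 0.0912], [-0.14, 0, 0, 0, 0.0912], [-0.14, 0, 0, 0, 0.0912], [-0.14, 0, 0, 0, 0.0912]],
  ],
)

```text
time_s: 20.75
ee_pos: [659.1, -107.5, 173.4]
ee_rot: [-180.0, -0.1, 112.0]
force: [-0.2, 0.5, 0.3]
gripper_width: 91.3
```

```bash
python3 - <<'E'
from h import *
t=shot('top','top13'); s=shot('scene','scene13')
print(orange('top',t,46)); print(*blue('top',t),sep='\n'); print('dock z',*blue('top',t,46),sep='\n');print(bay(1),bay(2))
c=dks()+[box(*bay(1),22.1,46),box(*bay(2),22.1,46)]
over(t,'top',c,'o13t',(172,232),65,5)
go((475,29.6,70,97.4),(475,29.6,3,97.4))
E
```

```text
[(array([471. , 355.4]), array([31.6, 55.9]), 21.2, array([137., 246.])), (array([ 687.6, -331.5]), array([16.7, 78.5]), 30.2, array([434., 148.]))]
(array([475. ,  29.6]), array([32.3, 58.6]), 7.4, array([281., 246.]))
(array([487.5, 327.9]), array([33.7, 59.9]), 23.7, array([152., 240.]))
(array([746.9, 231. ]), array([136.2, 190.7]), -84.2, array([195., 132.]))
dock z
(array([472.8,  29. ]), array([31.5, 57. ]), 7.4, array([281., 246.]))
(array([485. , 319.5]), array([32.8, 58.4]), 23.7, array([152., 240.]))
(array([737.6, 225.1]), array([132.7, 185.7]), -84.2, array([195., 132.]))
(np.float64(470.4447133700146), np.float64(358.181462254978)) (np.float64(486.6223566850073), np.float64(318.340731127489))
t 20.85 p [ 658.7 -105.6  173.8] rot [-1.800e+02 -1.000e-01  1.121e+02] q [-10.  29.  81.   0.  70. -32.] F [ 0.3 -0.4 -0.6] w 91.1
[ 0.1944 -0.1192  0.087 ] turn [(np.float64(14.7), 'q6~-3'), (np.float64(-165.3), 'q6~-183')]
[ 0.1943 -0.1192  0.154 ] turn [(np.float64(14.7), 'q6~-3'), (np.float64(-165.3), 'q6~-183')]
```

View pics/o13t.png

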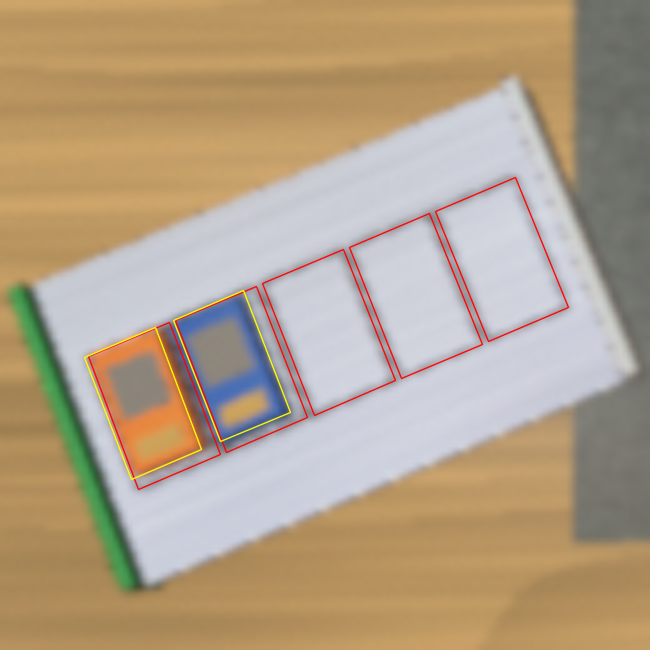

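View pics/top13.png

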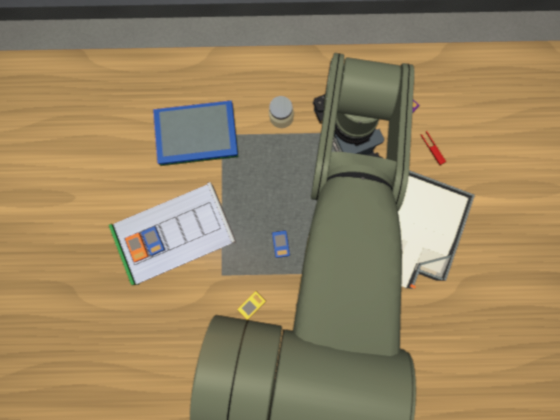

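Both are well seated, within 2 mm. Last blue pack: (475, 29.6), unmoved.

Call:
jog_arm(
  deltas=[
    [[0.033, -0.02, 0, 3, 0.0912], [0.066, -0.04, 0, 6, 0.0912], [0.1, -0.06, 0, 9, 0.0912], [0.133, -0.08, 0, 12, 0.0912], [0.166, -0.1, 0.02, 14.7, 0.0912], [0.194, -0.119, 0.05, 14.7, 0.0912], [0.194, -0.119, 0.08, 14.7, 0.0912], [0.194, -0.119, 0.09, 14.7, 0.0912], [0.194, -0.119, 0.09, 14.7, 0.0912], [0.194, -0.119, 0.09, 14.7, 0.0912]],
  ],
)

```text
time_s: 21.68
ee_pos: [475.6, 29.4, 84.3]
ee_rot: [180.0, -0.0, 97.5]
force: [0.8, 0.4, 0.8]
gripper_width: 91.2
```

```bash
python3 - <<'E'
from h import *
go((475,29.6,3,97.4))
s=shot('scene','scene14'); crop(s,'s14',(268,210),50,6)
E
```

```text
t 21.6833 p [475.6  29.4  84.3] rot [180.   -0.   97.5] q [  2.  18. 114.   0.  48.  -5.] F [0.8 0.4 0.8] w 91.2
[ 0.0002 -0.0006  0.0643] turn [(np.float64(0.1), 'q6~-3'), (np.float64(-179.9), 'q6~-183')]
```

View pics/s14.png

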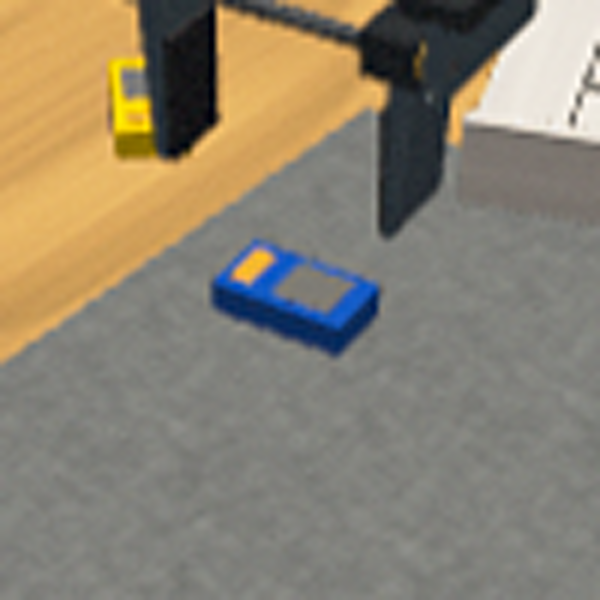

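Call:
jog_arm(
  deltas=[
    [[0, 0, 0.03, 0, 0.0912], [0, 0, 0.045, 0, 0.0912], [0, 0, 0.055, 0, 0.0912], [0, 0, 0.061, 0, 0.0912], [0, 0, 0.064, 0, 0.0912], [0, 0, 0.064, 0, 0.0912], [0, 0, 0.064, 0, 0.068], [0, 0, 0.064, 0, 0.068], [0, 0, 0.064, 0, 0.068], [0, 0, 0.064, 0, 0.05], [0, 0, 0.064, 0, 0.05], [0, 0, 0.064, 0, 0.05], [0, 0, 0.064, 0, 0.05], [0, 0, 0.054, 0, 0.05], [0, 0, 0.03, 0, 0.05], [0, 0, 0.0, 0, 0.05], [0, 0, -0.01, 0, 0.05], [0, 0, -0.01, 0, 0.05]],
  ],
  grip_force=30,
)

```text
time_s: 23.23
ee_pos: [477.9, 28.5, 96.4]
ee_rot: [179.7, 0.0, 97.4]
force: [-0.6, -0.3, -0.5]
gripper_width: 60.1
```

```bash
python3 - <<'E'
from h import *
x,y=bay(3)
go((x,y,75,112.1),(x,y,33.3,112.1))
s=shot('scene','scene15'); crop(s,'s15',(268,195),50,5)
E
```

```text
t 23.2333 p [477.9  28.5  96.4] rot [179.7   0.   97.4] q [  2.  17. 113.   0.  49.  -5.] F [-0.6 -0.3 -0.5] w 60.1
[0.2447 0.057  0.0046] turn [(np.float64(-14.7), 'q6~6'), (np.float64(165.3), 'q6~186')]
[0.2448 0.0567 0.0463] turn [(np.float64(-14.7), 'q6~6'), (np.float64(165.3), 'q6~186')]
```

View pics/s15.png

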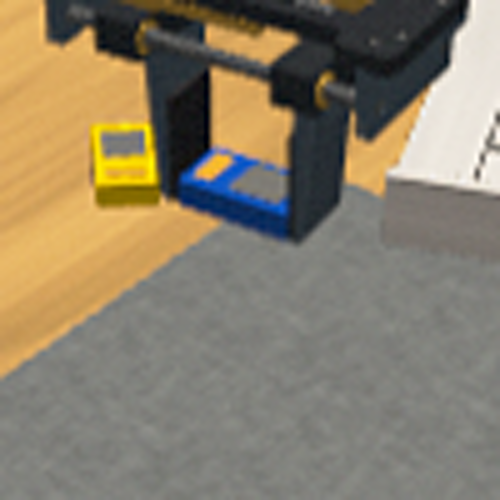

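Call:
jog_arm(
  deltas=[
    [[0.03, 0.007, 0, -2, 0.05], [0.06, 0.014, 0, -5, 0.05], [0.09, 0.021, 0, -8, 0.05], [0.12, 0.028, 0, -11, 0.05], [0.15, 0.035, 0, -14, 0.05], [0.18, 0.042, 0, -14.7, 0.05], [0.21, 0.049, 0, -14.7, 0.05], [0.23, 0.053, 0.002, -14.7, 0.05], [0.245, 0.057, 0.004, -14.7, 0.05], [0.245, 0.057, 0.004, -14.7, 0.05], [0.245, 0.057, 0.004, -14.7, 0.05], [0.245, 0.057, 0.004, -14.7, 0.05]],
  ],
)

```text
time_s: 24.28
ee_pos: [500.2, 277.4, 89.0]
ee_rot: [-179.9, 0.0, 112.1]
force: [-0.3, -0.4, -1.4]
gripper_width: 60.0
```

```bash
python3 - <<'E'
from h import *
x,y=bay(3)
go((x,y,33.3,112.1))
s=shot('scene','scene16'); crop(s,'s16',(335,150),50,5)
E
```

```text
t 24.2833 p [500.2 277.4  89. ] rot [-179.9    0.   112.1] q [ 28.  25. 101.  -0.  54.   6.] F [-0.3 -0.4 -1.4] w 60.0
[0.     0.0029 0.0387] turn [(np.float64(-0.0), 'q6~6'), (np.float64(180.0), 'q6~186')]
```

View pics/s16.png

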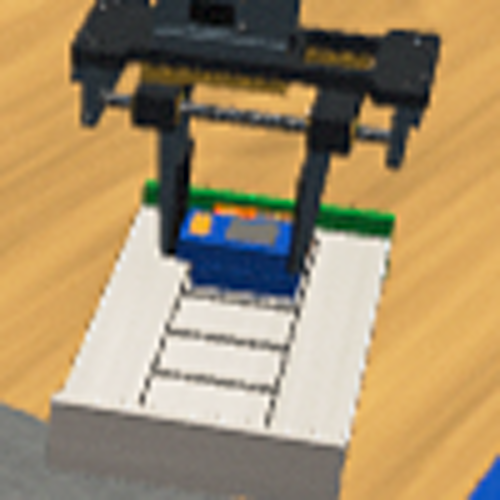

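Call:
jog_arm(
  deltas=[
    [[0, 0.0015, 0.01, 0, 0.05], [0, 0.0015, 0.02, 0, 0.05], [0, 0.0015, 0.027, 0, 0.05], [0, 0.0015, 0.032, 0, 0.05], [0, 0.0015, 0.036, 0, 0.05], [0, 0.0015, 0.036, 0, 0.05], [0, 0.0015, 0.036, 0, 0.05]],
  ],
)

```text
time_s: 24.92
ee_pos: [502.2, 279.2, 53.7]
ee_rot: [-180.0, -0.0, 112.1]
force: [-0.1, 0.5, -0.7]
gripper_width: 59.7
```

```bash
python3 - <<'E'
from h import *
x,y=bay(3)
go((x,y,33.3,112.1))
E
```

```text
t 24.9167 p [502.2 279.2  53.7] rot [-180.    -0.   112.1] q [ 28.  28. 103.   0.  49.   6.] F [-0.1  0.5 -0.7] w 59.7
[-0.0009  0.0003  0.0034] turn [(np.float64(0.0), 'q6~6'), (np.float64(-180.0), 'q6~-173')]
```

Call:
jog_arm(
  deltas=[
    [[-0.001, 0, 0.0015, 0, 0.05], [-0.001, 0, 0.003, 0, 0.05], [-0.001, 0, 0.0034, 0, 0.05], [-0.001, 0, 0.0034, 0, 0.05], [-0.001, 0, 0.0034, 0, 0.07], [-0.001, 0, 0.0034, 0, 0.08], [-0.001, 0, 0.0034, 0, 0.08], [-0.001, 0, 0.0034, 0, 0.08], [-0.001, 0, -0.01, 0, 0.085], [-0.001, 0, -0.04, 0, 0.0912], [-0.001, 0, -0.08, 0, 0.0912], [-0.001, 0, -0.12, 0, 0.0912], [-0.04, 0, -0.12, 0, 0.0912], [-0.08, 0, -0.12, 0, 0.0912], [-0.12, 0, -0.12, 0, 0.0912], [-0.16, 0, -0.12, 0, 0.0912], [-0.2, 0, -0.12, 0, 0.0912], [-0.24, 0, -0.12, 0, 0.0912], [-0.28, 0, -0.12, 0, 0.0912], [-0.32, 0, -0.12, 0, 0.0912]],
  ],
)

```text
time_s: 26.58
ee_pos: [623.1, -19.2, 174.1]
ee_rot: [180.0, -0.0, 112.1]
force: [-0.1, 0.0, 0.0]
gripper_width: 91.3
```

Call:
jog_arm(
  deltas=[
    [[-0.03, 0, 0, 0, 0.0912], [-0.06, 0, 0, 0, 0.0912], [-0.08, 0, 0, 0, 0.0912], [-0.08, 0, 0, 0, 0.0912], [-0.08, 0, 0, 0, 0.0912], [-0.08, 0, 0, 0, 0.0912]],
  ],
)

```text
time_s: 27.08
ee_pos: [652.4, -90.8, 173.7]
ee_rot: [-180.0, -0.1, 112.1]
force: [0.2, 1.8, 0.8]
gripper_width: 91.4
```

```bash
python3 - <<'E'
from h import *
t=shot('top','top17'); s=shot('scene','scene17')
c=dks()+[box(*bay(i),22.1,46) for i in(1,2,3)]
over(t,'top',c,'o17t',(172,232),65,5); over(s,'scene',c,'o17s',(335,160),50,6)
print(orange('top',t,46)); print(*blue('top',t,46),sep='\n'); print(bay(1),bay(2),bay(3))
E
```

```text
[(array([470.9, 355.5]), array([31.5, 55.8]), 21.7, array([137., 246.])), (array([ 687.4, -331.2]), array([16. , 78.5]), 30.1, array([434., 148.]))]
(array([493.3, 300.2]), array([58.3, 75.2]), -67.0, array([162., 240.]))
(array([737.6, 225.1]), array([132.7, 185.6]), -84.2, array([195., 132.]))
(np.float64(470.4447133700146), np.float64(358.181462254978)) (np.float64(486.6223566850073), np.float64(318.340731127489)) (np.float64(502.8), np.float64(278.5))
```

View pics/o17t.png

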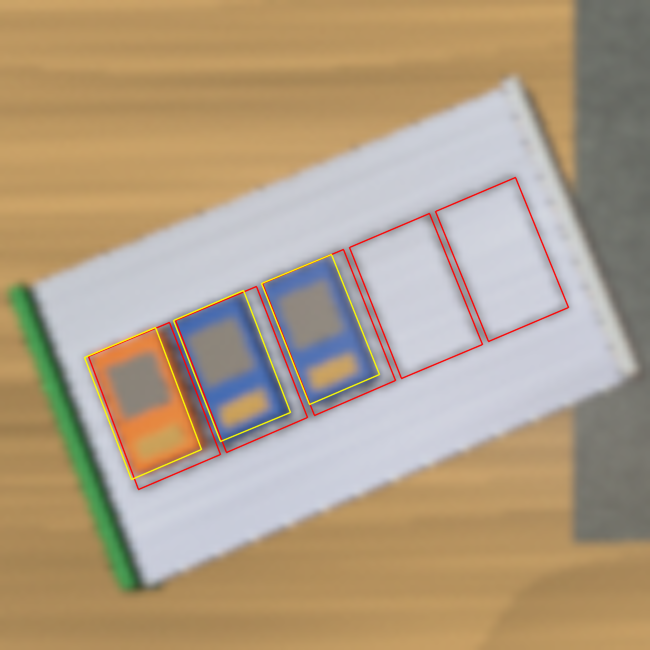

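View pics/o17s.png

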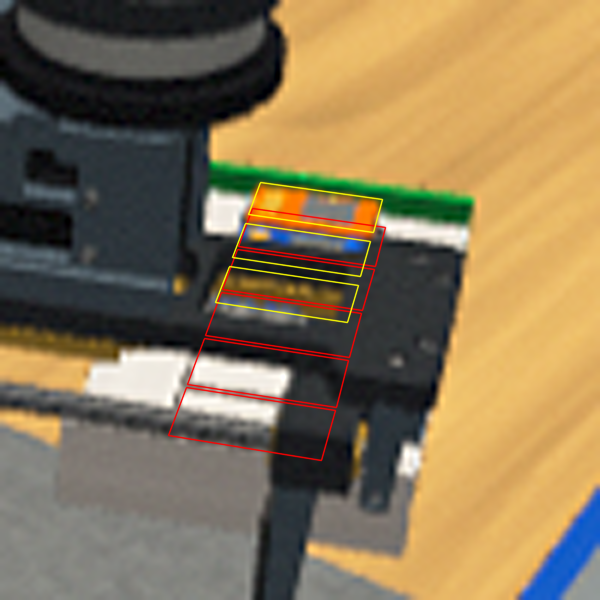

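View pics/top17.png

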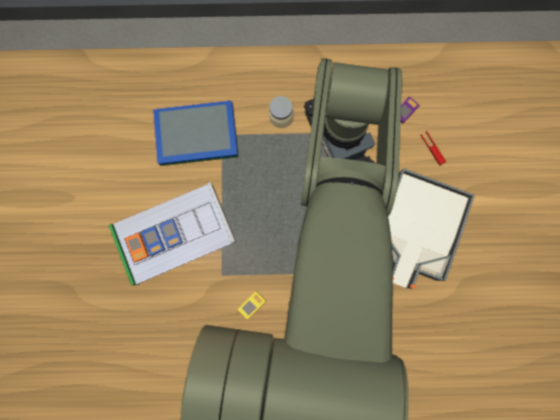

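View pics/scene17.png

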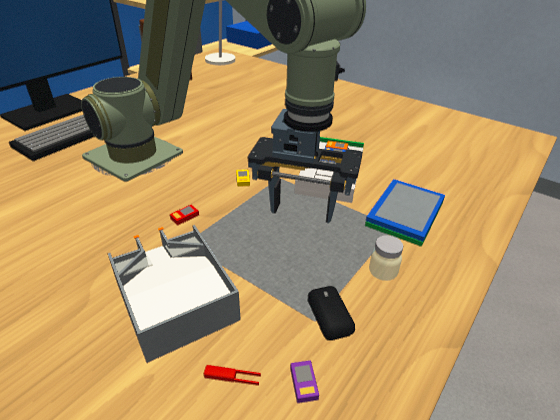

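The three packs fill bays 1–3, flat and within about 2–3 mm. The mat is empty, the other objects haven't moved, and the arm is clear. Handing in.

```bash
python3 - <<'E'
from workcell import env
print(env.job_done(), env.state()['time_s'])
E
```

```text
the job is handed in; nothing more can be done
the job is handed in; nothing more can be done
```

I pushed the orange pack up the chute with closed fingers and lifted it out of the hopper by its ends. It now lies in bay 1, with the two blue packs from the mat in bays 2 and 3. The job was handed in shortly after 27 s of the 210 s allowed, and no verdict was reported.

- **Placement:** the last top-camera picture, with the bay outlines drawn over it, shows all three packs flat, square and about 2–3 mm or less from their bay middles. The measured centre of the orange pack came out about 3 mm off, probably because part of its outline was missed.
- **Less certain:** in that picture the two blue packs merged into one outline. The pack in bay 3 was therefore checked only by eye against the overlay, not measured. The final scene-camera view of the dock was partly hidden by the gripper.
- **Surroundings:** the mat is empty. The mouse, jar, puller and game cases look unmoved, and the gripper was well clear of everything at hand-in. I saw no knocked pack or slipping grip.

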